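# Sort washed labware onto oven trays and a drying peg

## Robot

A 6-joint arm with a two-finger parallel gripper is mounted at the origin on the work surface. World frame = base frame: x ahead of the robot, y to its left, z up, the work surface at z = 0. Lengths are in mm, angles in rad, forces in N, time in s.
With the tool pointing down it reaches from about 200 to 875 mm from the base axis. Payload 3.4 kg.
Tool frame: the origin (TCP) lies midway between the tips of the shut fingers; the grasp point (between the pads) lies 19 mm behind it (pinch_z is the distance from the TCP to the grasp point, in mm); z points along the fingers, x is the direction in which the jaws open and shut, and the axes are right-handed (so a half turn about z gives the same grasp; the last joint's range is limited). The gripper opens to 94 mm and grips with 3 to 60 N. Pads are 16 mm wide; open, the fingers measure 119 mm over their backs; the gripper's body (75 mm by 177 mm) begins 78 mm behind the grasp point.
Start: joints at [1.14, 0.276, 1.505, -0, 1.361, -0.121], TCP at [175.317, 547.658, 205.493] pointing down, gripper open.
Joint ranges: [-2.89, 2.89], [-0.75, 2.08], [0.22, 2.7], [-1.18, 4.32], [0.11, 2.71], [-2.7, 2.7]. Speed limits (rad/s): [2.57, 2.57, 3.14, 3.14, 3.14, 3.14].

## Interface

Orientations are given as a rotation vector (axis times angle).
In Python, from station import state, camera, job_done, pinch_z gives the robot as it stands. The module is installed in compiled form; this text tells all that it offers.
- The arm moves only by the shell command python3 -m inch 'ROWS' [OPENING] [FORCE]. ROWS is JSON, a list of rows, each an object of numbers: "dx", "dy", "dz": the shift along the tool's x, y, z in mm; "roll": the turn about the tool's z in rad. A call has 1 to 12 rows; each row shifts and turns the commanded pose from where the row before left it, along the tool's axes as they then stand; what a row does not reach is not made up. A row lasts 1/12 s, in which the tool goes at most 41.7 mm and 7.16 degrees, less where a joint would pass 70% of its speed; a pose out of reach is approached as far as the arm can. A call is refused whole if a number of a shift passes 41.7 or a number of a turn 0.125, either way. A call with a gripper value outside its range is refused whole. OPENING is the gripper's target within -1 to 1 (fully open at 1, half-way at 0, shut at -1), set as the call begins (- or left out, the last holds). The fingers move at their own pace and stop on an object; FORCE is the grip in N (left out, the last holds). Time passes only in rows, so rows that do not move let the fingers close. It gives the time, the measured TCP pose, the force and the opening at its end, in the units of the state.
- state(): the state, without advancing time (a new reading comes with each control period).
- camera(name): name is "scene" or "side" or "wrist"; returns a dict with "image" (480x640x3 uint8, red, green, blue), "intrinsics" (3x3 intrinsics, pixels), "R" (3x3) and "t" (3): a world point X has camera coordinates R X + t; the wrist camera has in their place "hand_eye" (4x4, takes a point from camera to tool coordinates, whose origin is the TCP and whose axes are the tool frame's). Camera axes: x right, y down, z forward; pixel columns grow to the right and rows downward; lengths in mm; the calibration is good to about 2 mm. A picture is of the moment at which its call begins: read the wrist's pose just before it. There is no depth.
- job_done(): hands the job in, once; it reports no verdict.
The state is a dict: "clock": time; "q": joint angles; "dq": joint speeds; "joint_torque": joint torques, N m; "tool_pos": TCP position; "tool_rot": TCP orientation; "force": force on the tool from outside, world axes, zero at the start; "wrist_torque": the same for the moment, N m; "width": finger opening in mm.
Only numpy, scipy, OpenCV 4.12 (cv2) and the standard library are available. Lean on these libraries where they do the work, as an engineer would, in place of code of your own. Each camera call takes 0.05 s, during which the arm holds its last target.

## Task

Sort the washed ware on the bench: both lidded glass dishes go into the shallow steel tray and the steel instrument box into the deep one - they are too wide to grip, so slide them in over the open end, all the way onto the flat floor, and keep the dishes level. Hang the square bottle upside down on the free drying peg, with its neck pushed right down onto the peg's foot, and let go. Leave everything else where it is.

Things in the scene. Friction and masses are not known exactly. Their poses are not given: they have to be found in the camera images.
- dish_1: Lidded glass petri dish, a disc 94 mm in diameter and 22 mm high, about 140 g, standing on the bench. Origin: centre of its underside, z up. It slides easily and is too wide to grip.
- dish_2: A second, identical glass petri dish (94 mm x 22 mm, 140 g). Origin: centre of its underside, z up.
- steel_box: Closed stainless instrument box, 92 mm in its x, 120 mm in its y, 36 mm high, about 0.4 kg, on the bench with its long (y) axis roughly along world y (within 0.3 rad). Origin: centre of its underside, z up. It fits the deep tray only lengthwise.
- dish_tray: Fixed steel tray. Origin: centre of its flat floor, at bench level; +y to the closed back wall, open end at -y. Floor 3 mm thick, flat for local y -100 to +100 mm, 118 mm wide between walls; sloping lip from the bench at y -136 up to the floor at -100, where the side walls splay 6 mm outwards. SHALLOW one, walls 14 mm high: two dishes in line leave only 12 mm spare. The trays lie side by side, open to world -y; either may be nearer.
- box_tray: Fixed steel tray. Origin: centre of its flat floor, at bench level; +y to the closed back wall, open end at -y. Floor 3 mm thick, flat for local y -100 to +100 mm, 118 mm wide between walls; sloping lip from the bench at y -136 up to the floor at -100, where the side walls splay 6 mm outwards. DEEP one, for the instrument box: walls 45 mm high, 3 mm thick.
- bottle: Empty white square plastic bottle lying on a flat side, 90 g. Local +x: along its axis to the neck; axis 29 mm above the origin, which is on its underside at mid-length. Body 58 x 58 mm, x -75 to +20 mm; neck x +35 to +75, 29-32 mm outside, 21 mm bore, open; centre of mass near x -15. Neck points roughly world +y.
- bottle_mouth (a point): Centre of the bottle's open mouth, the end of the neck, on the axis (local x = +75 mm).
- peg: Free peg of the drying rack: fixed grey rod, 14 mm diameter, 97 mm long, round tip. Origin: its foot, on the top face of a 32 mm collar where the bottle mouth rests; z runs up along the peg, slanted 45 degrees, leaning roughly to world -y; y is level. Clear space above and in front. The released bottle sags some degrees and stays.
- rack: Fixed drying rack. Origin on the bench below the free peg's foot (62 mm up); x: level direction the pegs lean; y: along the row. Drip pan x -55 to +90, y -60 to +185 mm, 12 mm high; white panel square to the pegs, y -55 to +180 mm, up to 80 mm high. A peg at y +125 mm already holds such a bottle (fixed, 190 mm high).
- beaker: Bystander: glass beaker 52 mm in diameter, 72 mm high. Origin: centre of its underside.
- stopper: Bystander: rubber stopper, 40 mm in diameter, 32 mm high. Origin: centre of its underside.
- funnel: Bystander: white funnel standing mouth down, 76 mm wide, 85 mm high. Origin: centre of its underside.
- wash_bottle: Bystander: squeeze wash bottle with bent spout, 66 mm wide, 180 mm high. Origin: centre of its underside.
- brush: Bystander: bottle brush 270 mm long lying along its local x. Origin: below the middle of its handle.
- tip_rack: Bystander: blue box with a clear lid, 85 x 122 x 67 mm. Origin: centre of its underside.
There are look-alikes about, which are no part of the job. What is shaped like the bottle but turquoise is not meant.

How it is judged:
By the outcome, as a careful person would: the job done as asked, in the order asked, and still so for the second after the job is handed in, with the robot touching nothing.
It also fails if it takes over 72 s, if anything falls off the work surface, if the arm or the gripper's body presses on something with over 40 N, if the wrist force passes 120 N, or if a joint passes its speed limit or range.

## Working session

There is one attempt and no reset: what is moved stays moved. The work goes in short steps, Python scripts to look and compute and a shell command to move; the robot and the scene stay as the last step left them, time stands still between calls to the robot, and variables do not carry over. Pictures are saved under pics/ and viewed, and the job is handed in when it is done.

```bash
ls; mkdir -p pics
python3 - <<'E'
from station import state,camera,pinch_z
import cv2,json
print(pinch_z, state())
for n in("scene","side","wrist"):
    c=camera(n); cv2.imwrite(f"pics/{n}0.png",c["image"][:,:,::-1])
    print(n,{k:v.tolist() for k,v in c.items() if k!="image"})
E
```

```text
pics
18.8 {'clock': 0.0, 'q': array([ 1.14002317e+00,  2.76572709e-01,  1.50612902e+00, -2.86508838e-05,
        1.36071262e+00, -1.21009112e-01]), 'dq': array([ 3.73415989e-04, -1.21185008e-03,  3.43430532e-04, -7.09770094e-05,
        1.89071220e-04, -1.30929486e-03]), 'joint_torque': array([-1.45290174e-03, -4.04573929e+01, -2.37223059e+01,  6.98481663e-02,
        3.47532879e-02, -1.41066421e-04]), 'tool_pos': array([175.0555959 , 547.09449258, 204.61911262]), 'tool_rot': array([ 2.53679386e+00,  1.85163160e+00, -2.47587209e-03]), 'force': array([-0.7739392 ,  0.35317835, -0.70803394]), 'wrist_torque': array([ 0.01323155,  0.05975876, -0.01010052]), 'width': 94.19132556879077}
scene {'intrinsics': [[591.9859283094377, 0.0, 319.30702355384363], [0.0, 591.9859283094377, 239.5264706248375], [0.0, 0.0, 1.0]], 'R': [[-0.5566372223867175, 0.8306670422802919, 0.012135383097033966], [0.5284107739841106, 0.3652889379902828, -0.7663850505584282], [-0.6410437243988223, -0.4201859786466501, -0.6422668345459259]], 't': [250.51297559769145, -233.86967932632334, 1946.4308657252016]}
side {'intrinsics': [[479.56365587026386, 0.0, 310.6168918304649], [0.0, 479.56365587026386, 234.4377384982273], [0.0, 0.0, 1.0]], 'R': [[0.9759303905161721, -0.2170346184045306, -0.021350580342269623], [-0.15537736412965075, -0.6232845940914906, -0.7664034117123483], [0.15302858420267065, 0.7512737777815791, -0.6420046442470028]], 't': [-491.72748810909525, 154.2820079856813, 1009.2968236517519]}
wrist {'intrinsics': [[339.2168385439899, 0.0, 319.3760862108265], [0.0, 339.2168385439899, 236.26670110866746], [0.0, 0.0, 1.0]], 'hand_eye': [[0.9999998528253412, -0.0002394874719049569, 0.0004868213700279338, -0.28637068711379055], [0.00011513549223924946, 0.9705391169415178, 0.2409435810105691, -69.06398623397831], [-0.0005301821516630967, -0.24094348949936173, 0.9705390016762625, -179.45095081979704], [0.0, 0.0, 0.0, 1.0]]}
```

View pics/scene0.png

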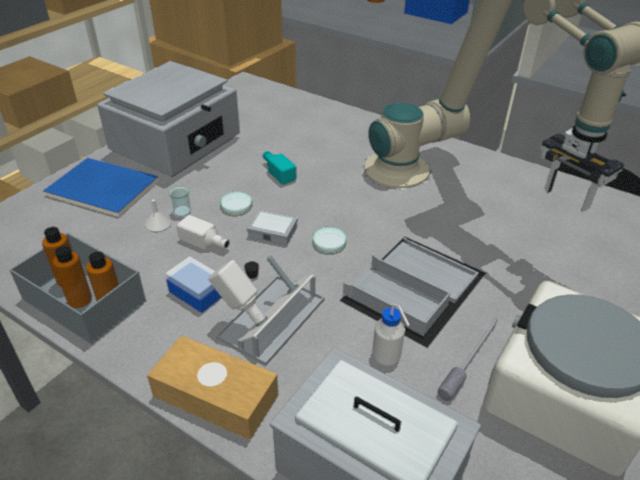

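View pics/side0.png

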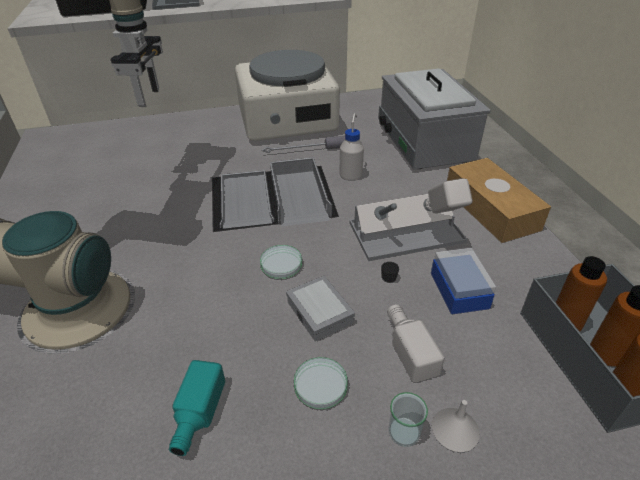

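View pics/wrist0.png

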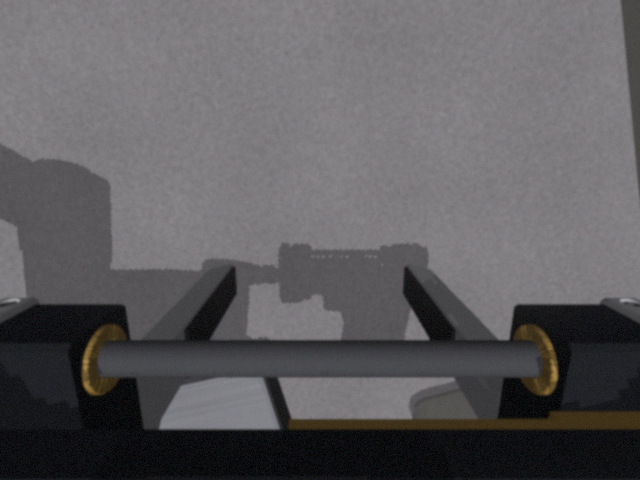

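```bash
cat > h.py <<'E'
import numpy as np,cv2
from station import state,camera
def ray(c,u,v):
    K=np.array(c["intrinsics"]);R=np.array(c["R"]);t=np.array(c["t"])
    return -R.T@t, R.T@np.linalg.solve(K,[u,v,1.])
def onz(c,u,v,z):
    C,d=ray(c,u,v); return C+d*(z-C[2])/d[2]
def tri(c1,p1,c2,p2):
    a,d=ray(c1,*p1);b,e=ray(c2,*p2)
    s=np.linalg.lstsq(np.c_[d,-e],b-a,rcond=None)[0]
    return (a+d*s[0]+b+e*s[1])/2, np.linalg.norm(a+d*s[0]-b-e*s[1])
def proj(c,X):
    p=np.array(c["intrinsics"])@(np.array(c["R"])@np.array(X,float)+np.array(c["t"]));return p[:2]/p[2]
def crop(c,x,y,w,h,s,name):
    im=cv2.resize(c["image"][y:y+h,x:x+w,::-1],None,fx=s,fy=s,interpolation=cv2.INTER_CUBIC)
    cv2.imwrite("pics/"+name,im)
E
python3 - <<'E'
from h import *
s=camera("side");c=camera("scene")
crop(s,200,150,200,150,4,"s1.png");crop(s,260,240,200,150,4,"s2.png");crop(c,150,180,200,150,4,"c1.png");crop(c,300,220,200,150,4,"c2.png");crop(s,340,170,150,112,5,"s3.png");crop(c,190,230,150,112,5,"c3.png")
E
```

```text
(no output)
```

View pics/s1.png

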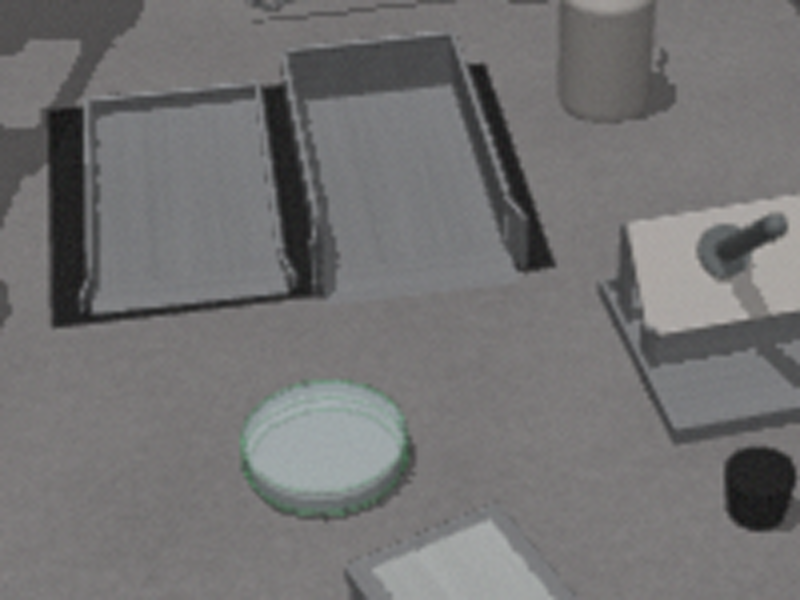

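View pics/s2.png

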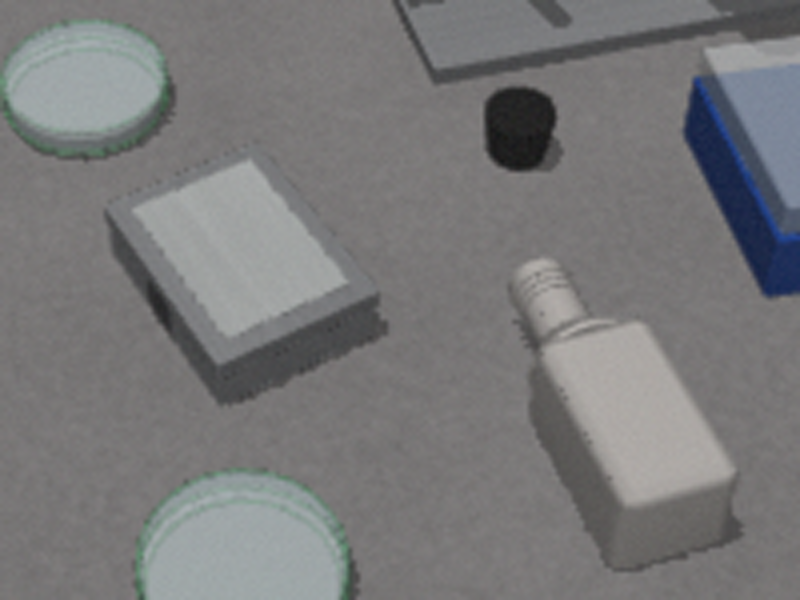

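View pics/c1.png

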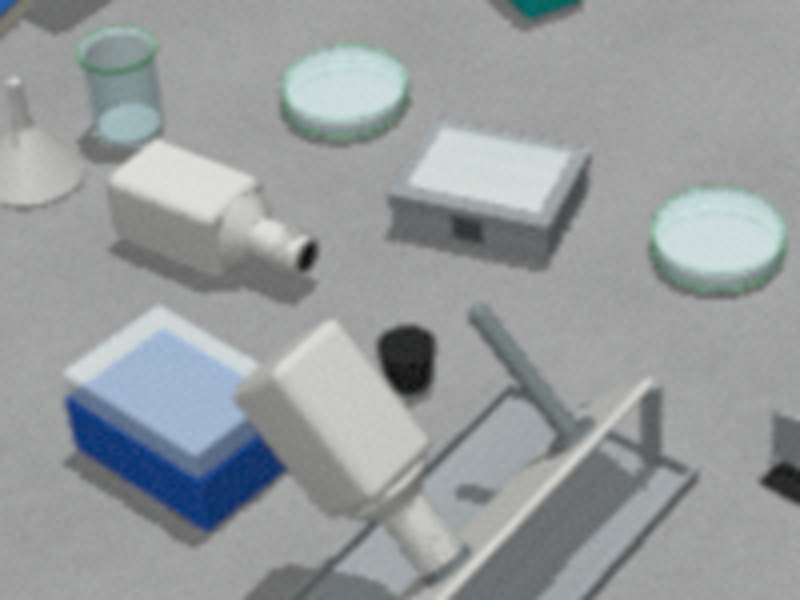

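View pics/c2.png

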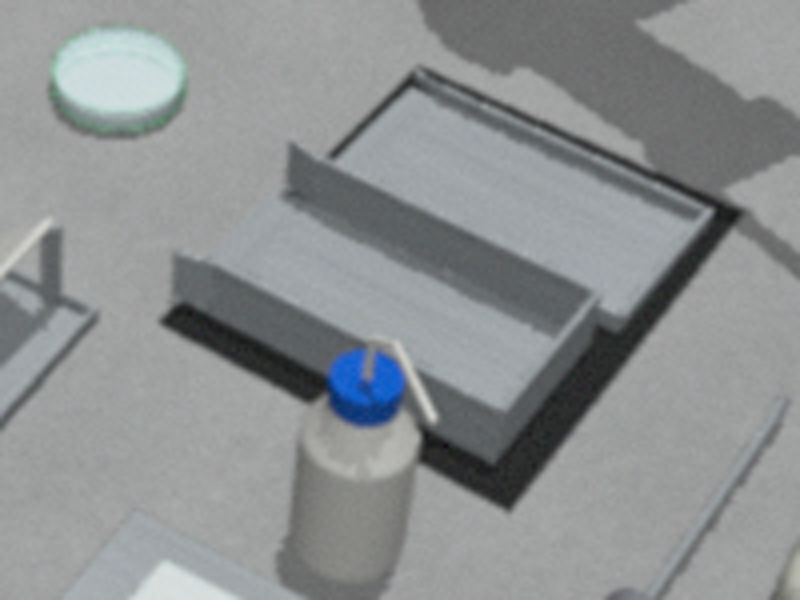

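View pics/s3.png

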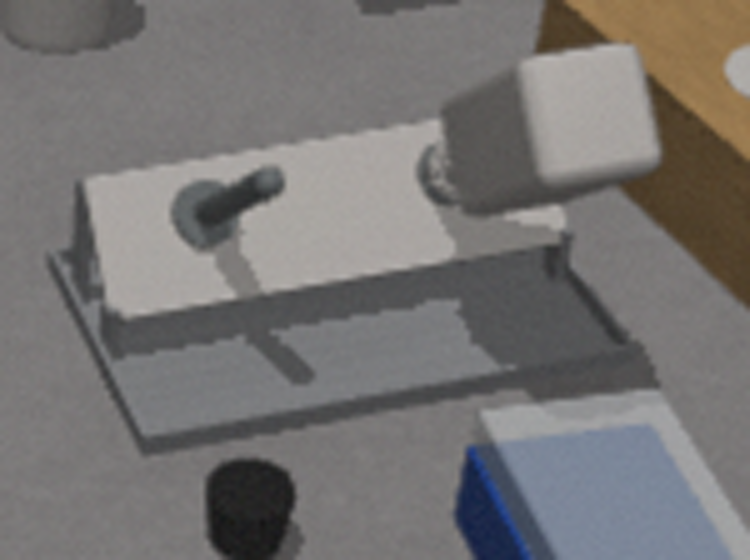

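View pics/c3.png

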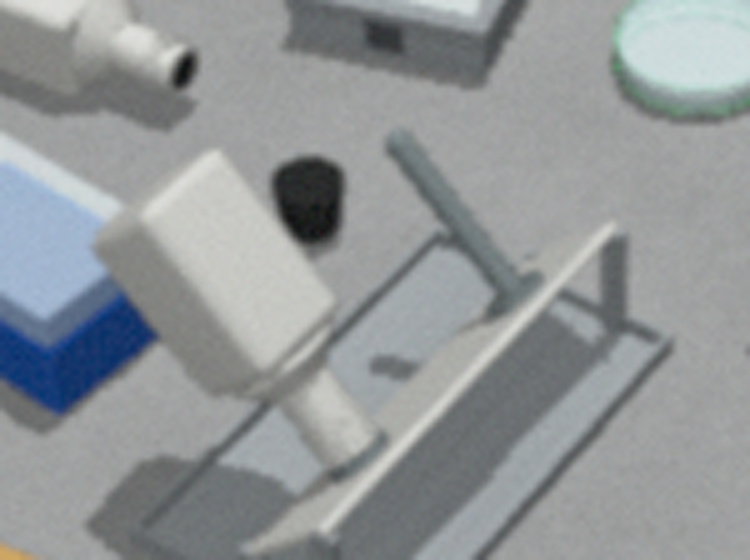

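Run:
```python
from h import *
np.set_printoptions(precision=1,suppress=True)
s=camera("side");c=camera("scene")
S=lambda x,y:(x/4+200,y/4+150);S2=lambda x,y:(x/4+260,y/4+240);S3=lambda x,y:(x/5+340,y/5+170)
C1=lambda x,y:(x/4+150,y/4+180);C2=lambda x,y:(x/4+300,y/4+220);C3=lambda x,y:(x/5+190,y/5+230)
for nm,cam,boxes in(("side",s,[(255,240,50,40),(288,352,66,62)]),("scene",c,[(308,222,46,36),(215,187,44,32)])):
    for (x,y,w,h) in boxes:
        im=cam["image"][y:y+h,x:x+w].astype(int)
        m=((im[...,1]-im[...,0])>6).astype(np.uint8)
        p=cv2.findNonZero(m); hull=cv2.convexHull(p); M=cv2.moments(hull)
        u,v=M["m10"]/M["m00"]+x,M["m01"]/M["m00"]+y
        print(nm,"dish",(u,v),cv2.boundingRect(p),onz(cam,u,v,11))
print("box top z36 side");[print(onz(s,*S2(*p),36)) for p in((105,212),(253,148),(378,293),(222,365))]
print("scene");[print(onz(c,*C1(*p),36)) for p in((440,122),(592,155),(545,222),(390,192))]
print("bottle top z58 scene");[print(onz(c,*C1(*p),58)) for p in((110,183),(160,142),(260,187),(212,225))]
print("side");[print(onz(s,*S2(*p),58)) for p in((640,322),(735,470),(622,507),(545,350))]
print("mouth",onz(c,*C1(308,254),29), onz(s,*S2(540,262),42))
print("tip",tri(s,S3(268,180),c,C3(398,140)),"foot",tri(s,S3(205,214),c,C3(515,285)))
print("panel ends side top",onz(s,*S3(85,178),80),onz(s,*S3(440,125),80))
print("dish tray side: FL,FR ends, back L,R top14");[print(onz(s,*S(*p),z)) for p,z in(((90,310),0),((298,293),0),((88,100),14),((262,87),14))]
print("scene dish tray outer back L(top) R");[print(onz(c,*C2(*p),z)) for p,z in(((712,210),14),((415,72),14),)]
print("box tray back top 45 side");[print(onz(s,*S(*p),45)) for p in((287,52),(450,36),(515,205))]
print("scene");[print(onz(c,*C2(*p),45)) for p in((600,293),(500,412),(290,143),(175,253))]
```

```text
side dish (280.63183209444685, 261.4088325317009) (5, 5, 42, 34) [440.1  26.   11. ]
side dish (320.32968505695777, 382.7814012359467) (6, 5, 54, 53) [ 455.  -299.7   11. ]
scene dish (329.244277985851, 239.1192259675406) (4, 3, 36, 29) [438.7  25.6  11. ]
scene dish (238.47476597476597, 204.2155067155067) (4, 3, 40, 29) [ 456.8 -286.    11. ]
box top z36 side
[432.2 -96.4  36. ]
[516.5 -69.7  36. ]
[ 552.1 -180.8   36. ]
[ 468.3 -206.    36. ]
scene
[ 469.9 -192.6   36. ]
[439.1 -80.4  36. ]
[518.  -63.7  36. ]
[ 552.8 -171.3   36. ]
bottle top z58 scene
[ 673.7 -315.2   58. ]
[ 620.9 -319.    58. ]
[ 619.1 -228.7   58. ]
[ 667.8 -227.9   58. ]
side
[ 658.7 -244.1   58. ]
[ 666.7 -330.1   58. ]
[ 612.5 -336.4   58. ]
[ 610.3 -249.3   58. ]
mouth [ 629.7 -180.4   29. ] [ 633.  -185.4   42. ]
tip (array([696.1,  19.4, 126.1]), np.float64(1.8578099589924388)) foot (array([692.9,  83.1,  61.5]), np.float64(4.305829830585601))
panel ends side top [639.6  98.7  80. ] [817.5  98.   80. ]
dish tray side: FL,FR ends, back L,R top14
[320.4 195.6   0. ]
[450.4 180.7   0. ]
[338.4 417.5  14. ]
[461.4 403.5  14. ]
scene dish tray outer back L(top) R
[334.6 421.3  14. ]
[319.5 195.7  14. ]
box tray back top 45 side
[480.6 395.3  45. ]
[596.5 387.4  45. ]
[591.2 178.6  45. ]
scene
[478.1 401.5  45. ]
[600.4 393.9  45. ]
[465.7 176.9  45. ]
[595.4 169.5  45. ]
```

```bash
python3 -m inch '[{"roll":0.12,"dz":-5},{"roll":0.12,"dz":-5},{"roll":0.12,"dz":-5},{"roll":0.12,"dz":-5},{"roll":0.12,"dz":-5},{"roll":0.12,"dz":-5},{"roll":0.12,"dz":-5},{"roll":0.12,"dz":-5},{"roll":0.12},{"roll":0.12},{"roll":0.12}]' 0.28
python3 -m inch '[{"dx":20,"dy":30},{"dx":20,"dy":30},{"dx":20,"dy":30},{"dx":20,"dy":30},{"dx":20,"dy":30},{"dx":20,"dy":30},{"dx":20,"dy":30},{"dx":20,"dy":30},{"dx":20,"dy":30},{"dx":20,"dy":30},{"dx":20,"dy":30},{}]'
python3 - <<'E'
from h import *
st=state();print(st["tool_pos"],st["tool_rot"],st["width"],st["clock"])
c=camera("wrist");cv2.imwrite("pics/w1.png",c["image"][:,:,::-1])
E
```

```text
[175.24377957 547.52645299 205.27495761] [ 2.53738460e+00  1.85205076e+00 -5.55747617e-04] 94.10763228503299 0.35invalid input
invalid input
```

View pics/w1.png

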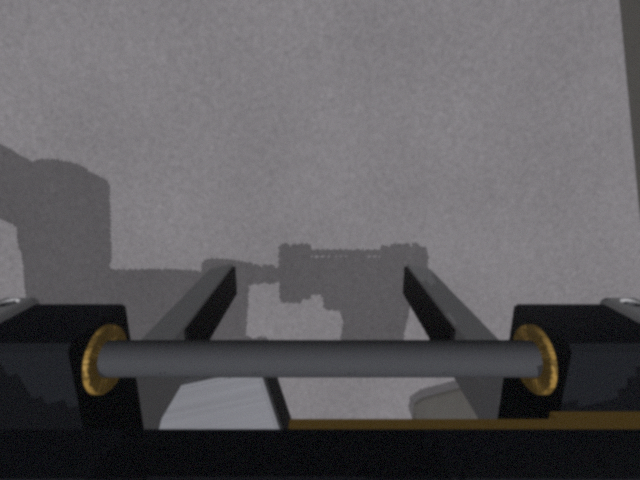

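```bash
python3 -m inch '[{"dx":0,"dy":0,"dz":-5,"roll":0.12},{"dx":0,"dy":0,"dz":-5,"roll":0.12},{"dx":0,"dy":0,"dz":-5,"roll":0.12},{"dx":0,"dy":0,"dz":-5,"roll":0.12},{"dx":0,"dy":0,"dz":-5,"roll":0.12},{"dx":0,"dy":0,"dz":-5,"roll":0.12},{"dx":0,"dy":0,"dz":-5,"roll":0.12},{"dx":0,"dy":0,"dz":-5,"roll":0.12},{"dx":0,"dy":0,"dz":0,"roll":0.12},{"dx":0,"dy":0,"dz":0,"roll":0.12},{"dx":0,"dy":0,"dz":0,"roll":0.12}]' 0.28
```

```text
clock: 1.32
tool_pos: [175.3, 547.7, 245.6]
tool_rot: [-3.14, 0.102, -0.0]
force: [0.4, 0.1, -0.5]
width: 60.0
```

```bash
python3 -m inch '[{"dx":20,"dy":30,"dz":0,"roll":0},{"dx":20,"dy":30,"dz":0,"roll":0},{"dx":20,"dy":30,"dz":0,"roll":0},{"dx":20,"dy":30,"dz":0,"roll":0},{"dx":20,"dy":30,"dz":0,"roll":0},{"dx":20,"dy":30,"dz":0,"roll":0},{"dx":20,"dy":30,"dz":0,"roll":0},{"dx":20,"dy":30,"dz":0,"roll":0},{"dx":20,"dy":30,"dz":0,"roll":0},{"dx":20,"dy":30,"dz":0,"roll":0},{"dx":20,"dy":30,"dz":0,"roll":0},{"dx":0,"dy":0,"dz":0,"roll":0}]'
cat >> h.py <<'E'
from scipy.spatial.transform import Rotation as Ro
def wcam():
    st=state();c=camera("wrist");H=np.array(c["hand_eye"]);T=np.eye(4);T[:3,:3]=Ro.from_rotvec(st["tool_rot"]).as_matrix();T[:3,3]=st["tool_pos"]
    W=np.linalg.inv(T@H);c["R"]=W[:3,:3];c["t"]=W[:3,3];return st,c
E
python3 - <<'E'
from h import *
st,c=wcam();print(st["tool_pos"],st["tool_rot"],st["clock"])
cv2.imwrite("pics/w2.png",c["image"][:,:,::-1]);np.savez("w2.npz",**c)
E
```

```text
clock: 2.32
tool_pos: [378.6, 200.3, 245.6]
tool_rot: [3.137, -0.103, 0.004]
force: [0.0, 0.1, -0.5]
width: 60.8
[378.55294058 200.25770453 245.64233968] [ 3.13664803 -0.10312479  0.0043169 ] 2.3167
```

View pics/w2.png

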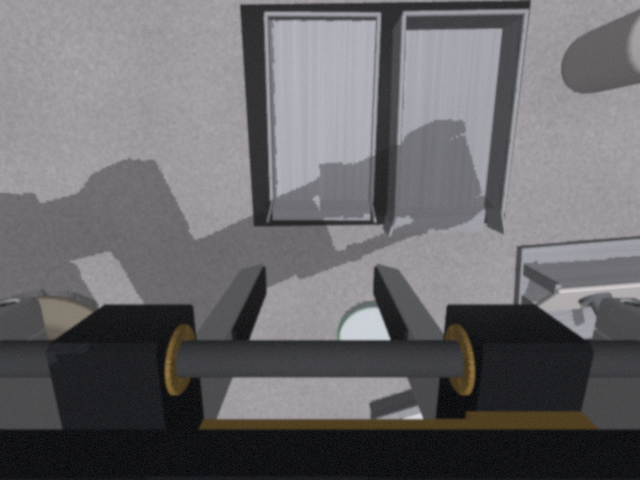

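Run:
```python
from h import *
np.set_printoptions(precision=1,suppress=True)
c=dict(np.load("w2.npz"))
cv2.imwrite("pics/w2a.png",cv2.resize(c["image"][0:240,230:550,::-1],None,fx=2.5,fy=2.5,interpolation=cv2.INTER_CUBIC))
```

```text
(no output)
```

View pics/w2a.png

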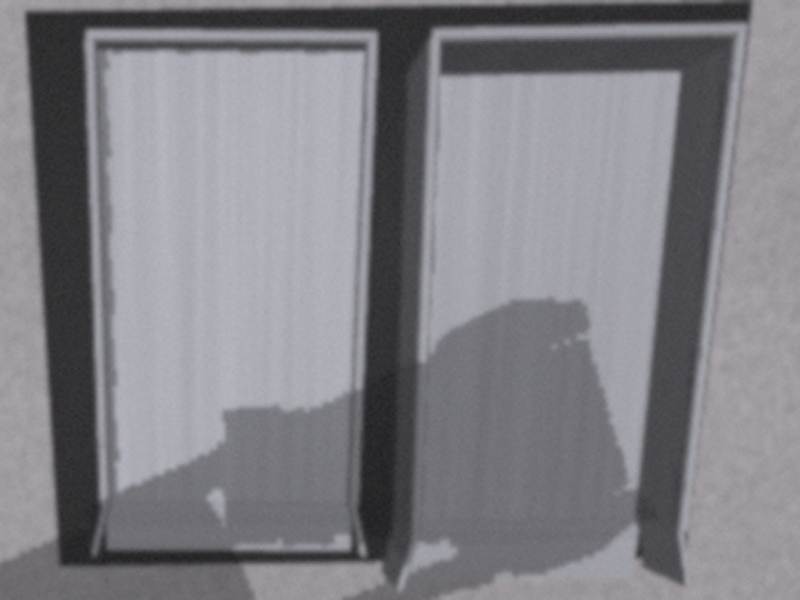

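Run:
```python
from h import *
np.set_printoptions(precision=1,suppress=True)
c=dict(np.load("w2.npz"))
f=lambda x,y,z:onz(c,x/2.5+230,y/2.5,z)[:2]
D=[("BL",105,50,3),("BR",363,50,3),("L490",112,490,3),("R490",352,490,3),("tBL",95,43,14),("tBR",368,43,14),("tFL",102,500,14),("tFR",353,500,14),("lipL",105,552,0),("lipR",355,552,0)]
for n,*p in D: print(n,f(*p))
print("deep")
for n,*p in [("BL",440,72,3),("BR",682,72,3),("tBL",440,42,45),("tBR",737,38,45),("tFLo",418,390,45),("tFR",685,535,45),("R480",640,480,3),("lipL",412,575,0)]: print(n,f(*p))
```

```text
BL [341.4 413.5]
BR [455.2 406.1]
L490 [325.5 219.4]
R490 [444.7 211.5]
tBL [338.5 412.7]
tBR [455.6 405.1]
tFL [321.6 216.2]
tFR [443.5 208.1]
lipL [318.4 187.7]
lipR [445.8 179.2]
deep
BL [489.2 395.2]
BR [596.8 388.2]
tBL [478.7 393.4]
tBR [596.6 387.1]
tFLo [468.6 259.1]
tFR [589.3 186.7]
R480 [587.9 207. ]
lipL [474.7 165.2]
```

```bash
python3 -m inch '[{"dx":10.3,"dy":32,"dz":0,"roll":0},{"dx":10.3,"dy":32,"dz":0,"roll":0},{"dx":10.3,"dy":32,"dz":0,"roll":0},{"dx":10.3,"dy":32,"dz":0,"roll":0},{"dx":10.3,"dy":32,"dz":0,"roll":0},{"dx":10.3,"dy":32,"dz":10,"roll":0},{"dx":10.3,"dy":32,"dz":20,"roll":0},{"dx":0,"dy":0,"dz":40,"roll":0},{"dx":0,"dy":0,"dz":40,"roll":0},{"dx":0,"dy":0,"dz":0,"roll":0}]' 0.57
python3 - <<'E'
from h import *
st,c=wcam();print(st["tool_pos"],st["tool_rot"],st["clock"])
cv2.imwrite("pics/w3.png",c["image"][:,:,::-1]);np.savez("w3.npz",**c)
E
```

```text
clock: 3.2
tool_pos: [428.0, -20.7, 129.4]
tool_rot: [-3.137, 0.093, 0.023]
force: [-1.0, 0.9, -0.5]
width: 74.1
[427.98727956 -20.69802339 129.3903757 ] [-3.13661803  0.09322027  0.02323957] 3.2
```

View pics/w3.png

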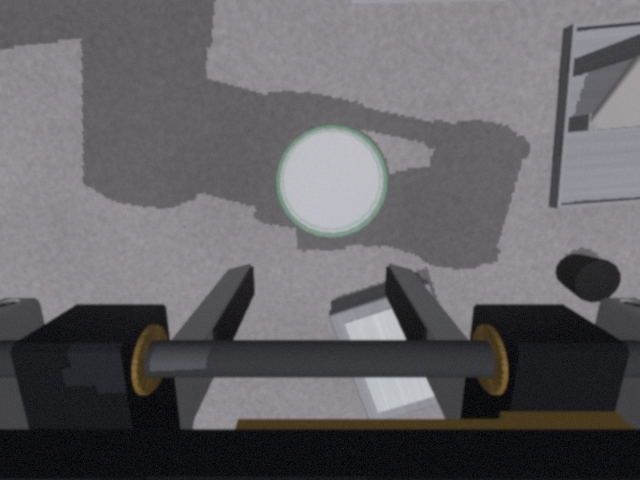

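Run:
```python
from h import *
np.set_printoptions(precision=1,suppress=True)
c=dict(np.load("w3.npz"))
print("dish",onz(c,332,181,22), onz(c,276,181,22),onz(c,388,181,22))
print("box",onz(c,331,307,36),onz(c,388,285,36))
print(state()["tool_pos"],state()["tool_rot"])
```

```text
dish [440.2  24.8  22. ] [393.3  27.6  22. ] [486.9  22.1  22. ]
box [433.5 -82.7  36. ] [483.3 -64.9  36. ]
[430.7 -21.  132.7] [-3.1  0.1  0. ]
```

```bash
python3 -m inch '[{"dx":7,"dy":14,"dz":30,"roll":0},{"dx":0,"dy":0,"dz":40,"roll":0},{"dx":0,"dy":0,"dz":35,"roll":0},{"dx":0,"dy":0,"dz":18,"roll":0},{"dx":0,"dy":0,"dz":0,"roll":0},{"dx":0,"dy":0,"dz":0,"roll":0}]'
```

```text
clock: 3.75
tool_pos: [442.3, -36.4, 13.9]
tool_rot: [3.14, -0.09, 0.003]
force: [0.4, 0.3, -0.4]
width: 74.1
```

```bash
python3 -m inch '[{"dx":0,"dy":-8,"dz":4.5,"roll":0},{"dx":0,"dy":-8,"dz":0,"roll":0},{"dx":0,"dy":-8,"dz":0,"roll":0},{"dx":-3,"dy":-9,"dz":0,"roll":0},{"dx":-5,"dy":-9,"dz":0,"roll":0},{"dx":-6,"dy":-9,"dz":0,"roll":0},{"dx":-6,"dy":-9,"dz":0,"roll":0},{"dx":-6,"dy":-9,"dz":0,"roll":0},{"dx":-6,"dy":-9,"dz":0,"roll":0},{"dx":-6,"dy":-9,"dz":0,"roll":0},{"dx":-6,"dy":-9,"dz":0,"roll":0},{"dx":-6,"dy":-9,"dz":0,"roll":0}]'
python3 - <<'E'
from h import *
st,c=wcam();print(st["tool_pos"],st["tool_rot"],st["clock"])
cv2.imwrite("pics/w4.png",c["image"][:,:,::-1]);np.savez("w4.npz",**c)
E
```

```text
clock: 4.75
tool_pos: [396.0, 71.7, 8.0]
tool_rot: [-3.14, 0.093, 0.0]
force: [0.2, -2.2, 1.1]
width: 73.8
[396.01834833  71.66583595   7.9556805 ] [-3.14017406e+00  9.27608152e-02  6.96293751e-05] 4.75
```

View pics/w4.png

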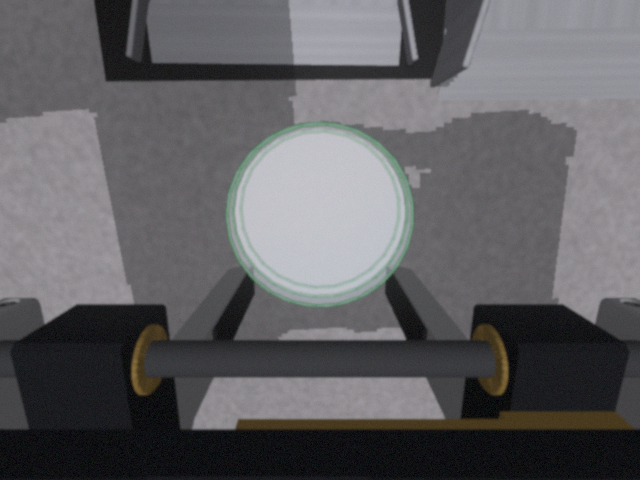

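Run:
```python
from h import *
np.set_printoptions(precision=1,suppress=True)
c=dict(np.load("w4.npz"))
print("dish",onz(c,320.5,213,22))
for p in((152,63),(402,65)): print(onz(c,*p,0))
for p in((146,8),(400,5),(143,60),(416,60)): print(onz(c,*p,14))
u=np.array([.066,.998])
```

```text
dish [399.4 111.6  22. ]
[318.7 189.4   0. ]
[444.8 181.    0. ]
[326.2 208.4  14. ]
[440.6 202.8  14. ]
[320.9 187.3  14. ]
[448.  179.7  14. ]
```

```bash
python3 -m inch '[{"dx":-6,"dy":-9,"dz":0,"roll":0.004},{"dx":-6,"dy":-9,"dz":0,"roll":0},{"dx":-6,"dy":-9,"dz":0,"roll":0},{"dx":-4,"dy":-9,"dz":0,"roll":0},{"dx":0,"dy":-9,"dz":0,"roll":0},{"dx":0,"dy":-9,"dz":0,"roll":0}]'
python3 - <<'E'
from h import *
np.set_printoptions(precision=1,suppress=True)
st,c=wcam();print(st["tool_pos"],st["tool_rot"],st["clock"])
cv2.imwrite("pics/w5.png",c["image"][:,:,::-1]);np.savez("w5.npz",**c)
E
```

```text
clock: 5.3
tool_pos: [377.6, 126.8, 7.9]
tool_rot: [3.14, -0.098, -0.001]
force: [-0.7, -1.0, 1.2]
width: 74.0
[377.6 126.8   7.9] [ 3.1 -0.1 -0. ] 5.3
```

View pics/w5.png

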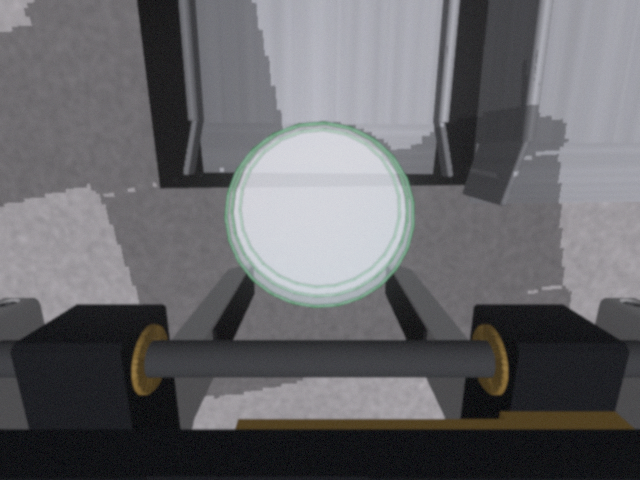

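```bash
python3 -m inch '[{"dx":0,"dy":-10,"dz":0,"roll":0},{"dx":0,"dy":-10,"dz":0,"roll":0},{"dx":0,"dy":-10,"dz":0,"roll":0},{"dx":0,"dy":-10,"dz":0,"roll":0},{"dx":0,"dy":-10,"dz":0,"roll":0},{"dx":0,"dy":-10,"dz":0,"roll":0},{"dx":0,"dy":-10,"dz":0,"roll":0},{"dx":0,"dy":-10,"dz":0,"roll":0},{"dx":0,"dy":-10,"dz":0,"roll":0}]'
python3 - <<'E'
from h import *
np.set_printoptions(precision=1,suppress=True)
st,c=wcam();print(st["tool_pos"],st["tool_rot"],st["clock"])
cv2.imwrite("pics/w6.png",c["image"][:,:,::-1]);np.savez("w6.npz",**c)
E
```

```text
clock: 6.1
tool_pos: [383.7, 217.0, 7.9]
tool_rot: [-3.14, 0.099, 0.0]
force: [0.6, -0.8, 1.3]
width: 72.8
[383.7 217.    7.9] [-3.1  0.1  0. ] 6.1
```

View pics/w6.png

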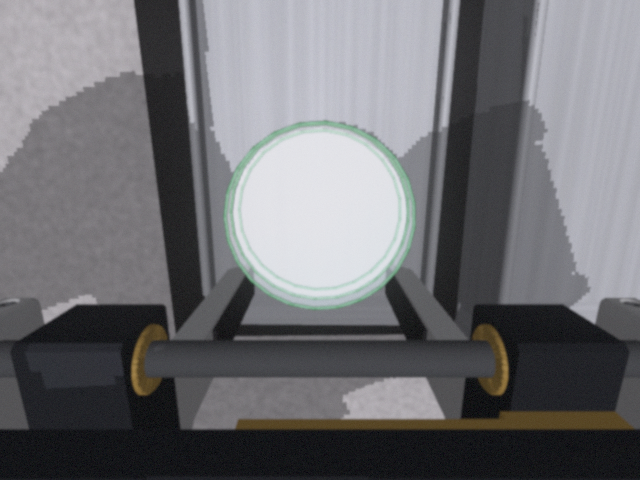

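```bash
python3 -m inch '[{"dx":0,"dy":-10,"dz":0,"roll":0},{"dx":0,"dy":-10,"dz":0,"roll":0},{"dx":0,"dy":-10,"dz":0,"roll":0},{"dx":0,"dy":-10,"dz":0,"roll":0},{"dx":0,"dy":-10,"dz":0,"roll":0},{"dx":0,"dy":-10,"dz":0,"roll":0},{"dx":0,"dy":-10,"dz":0,"roll":0},{"dx":0,"dy":-10,"dz":0,"roll":0},{"dx":0,"dy":-8,"dz":0,"roll":0},{"dx":0,"dy":-5,"dz":0,"roll":0},{"dx":0,"dy":-2,"dz":0,"roll":0}]'
python3 - <<'E'
from h import *
np.set_printoptions(precision=1,suppress=True)
st,c=wcam();print(st["tool_pos"],st["tool_rot"],st["clock"])
cv2.imwrite("pics/w7.png",c["image"][:,:,::-1]);np.savez("w7.npz",**c)
E
```

```text
clock: 7.07
tool_pos: [389.9, 311.6, 8.0]
tool_rot: [-3.14, 0.098, -0.001]
force: [0.2, -1.0, -1.2]
width: 73.6
[389.9 311.6   8. ] [-3.1  0.1 -0. ] 7.0667
```

View pics/w7.png

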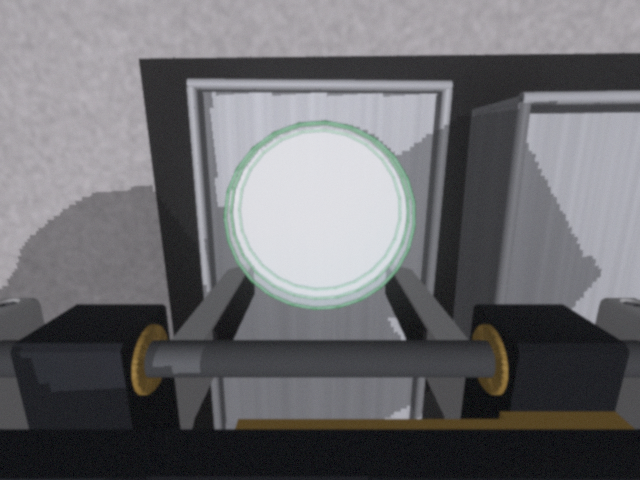

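Run:
```python
from h import *
np.set_printoptions(precision=1,suppress=True)
c=dict(np.load("w7.npz"))
print(onz(c,320,215,25),onz(c,320,121,25),onz(c,320,308,25),onz(c,320,95,3),onz(c,320,90,14))
print("deep left wall top inner back",onz(c,527,103,45),onz(c,503,300,45))
print("deep floor back?",onz(c,640,110,3))
```

```text
[393.1 351.1  25. ] [395.8 394.4  25. ] [390.1 302.1  25. ] [396.8 408.8   3. ] [396.8 409.3  14. ]
deep left wall top inner back [477.6 394.3  45. ] [473.8 310.5  45. ]
deep floor back? [560.2 391.4   3. ]
```

```bash
python3 -m inch '[{"dx":0,"dy":10,"dz":0,"roll":0},{"dx":0,"dy":0,"dz":-20,"roll":0},{"dx":0,"dy":0,"dz":-40,"roll":-0.1},{"dx":0,"dy":0,"dz":-40,"roll":-0.1},{"dx":0,"dy":0,"dz":-30,"roll":-0.1},{"dx":0,"dy":0,"dz":0,"roll":-0.115},{"dx":-8,"dy":37,"dz":0,"roll":0},{"dx":-8,"dy":37,"dz":0,"roll":0},{"dx":-8,"dy":37,"dz":0,"roll":0},{"dx":-8,"dy":37,"dz":0,"roll":0},{"dx":-8,"dy":37,"dz":0,"roll":0},{"dx":-8,"dy":37,"dz":0,"roll":0}]'
python3 -m inch '[{"dx":-8,"dy":37,"dz":0,"roll":0},{"dx":-8,"dy":37,"dz":0,"roll":0},{"dx":-8,"dy":37,"dz":0,"roll":0},{"dx":-8,"dy":37,"dz":0,"roll":0},{"dx":-8,"dy":37,"dz":0,"roll":0},{"dx":-8,"dy":37,"dz":0,"roll":0},{"dx":-8,"dy":37,"dz":0,"roll":0},{"dx":-8,"dy":37,"dz":0,"roll":0},{"dx":-8,"dy":37,"dz":0,"roll":0},{"dx":0,"dy":0,"dz":0,"roll":0},{"dx":0,"dy":0,"dz":0,"roll":0}]'
python3 - <<'E'
from h import *
np.set_printoptions(precision=3,suppress=True)
st,c=wcam();print(st["tool_pos"],st["tool_rot"],st["clock"])
cv2.imwrite("pics/w8.png",c["image"][:,:,::-1]);np.savez("w8.npz",**c)
E
```

```text
clock: 8.12
tool_pos: [419.6, 73.3, 138.0]
tool_rot: [3.093, 0.55, 0.0]
force: [0.7, 0.3, 0.0]
width: 73.7
clock: 9.03
tool_pos: [466.7, -263.8, 137.4]
tool_rot: [-3.093, -0.544, 0.001]
force: [0.5, 0.3, 0.2]
width: 73.9
[ 466.653 -263.769  137.414] [-3.093 -0.544  0.001] 9.0333
```

View pics/w8.png

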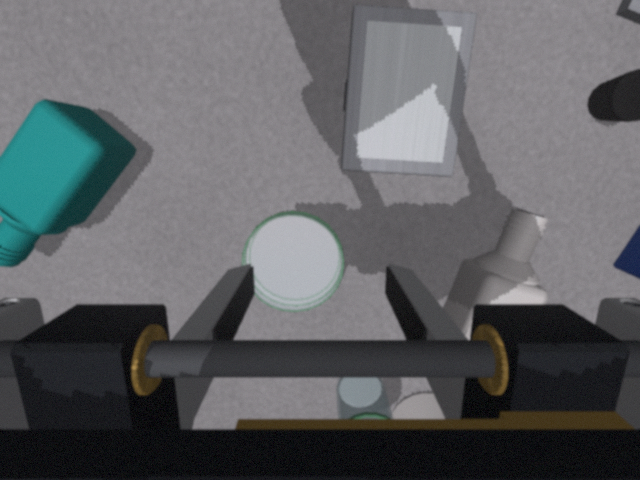

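Run:
```python
from h import *
np.set_printoptions(precision=1,suppress=True)
c=dict(np.load("w8.npz"))
print("dish",onz(c,294,257,22))
for p in((354,7),(475,13),(453,177),(343,172)):print("box",onz(c,*p,36))
print("beaker",onz(c,362,390,2))
print("bottle mouth",onz(c,528,212,45),onz(c,548,290,58), "teal",onz(c,135,152,58))
```

```text
dish [ 453.2 -293.5   22. ]
box [432.  -93.2  36. ]
box [516.9 -66.5  36. ]
box [ 552.8 -179.9   36. ]
box [ 466.8 -206.8   36. ]
beaker [ 571.2 -416.6    2. ]
bottle mouth [ 618.5 -185.3   45. ] [ 656.5 -237.8   58. ] teal [ 314.9 -245.1   58. ]
```

```bash
python3 -m inch '[{"dx":-8,"dy":29,"dz":0,"roll":0},{"dx":-8,"dy":29,"dz":0,"roll":0},{"dx":-8,"dy":29,"dz":20,"roll":0},{"dx":0,"dy":0,"dz":40,"roll":0},{"dx":0,"dy":0,"dz":40,"roll":0},{"dx":0,"dy":0,"dz":28,"roll":0},{"dx":0,"dy":0,"dz":0,"roll":0},{"dx":0,"dy":0,"dz":0,"roll":0}]'
python3 - <<'E'
from h import *
np.set_printoptions(precision=3,suppress=True)
st,c=wcam();print(st["tool_pos"],st["tool_rot"],st["clock"])
cv2.imwrite("pics/w9.png",c["image"][:,:,::-1]);np.savez("w9.npz",**c)
E
```

```text
clock: 9.75
tool_pos: [474.1, -349.3, 9.1]
tool_rot: [-3.089, -0.551, 0.004]
force: [-0.2, -0.6, 0.6]
width: 73.5
[ 474.094 -349.309    9.142] [-3.089 -0.551  0.004] 9.75
```

View pics/w9.png

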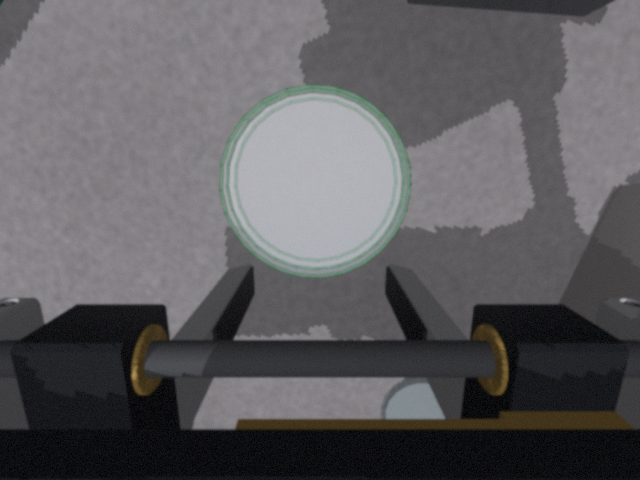

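```bash
python3 -m inch '[{"dx":0,"dy":-9,"dz":0,"roll":0},{"dx":0,"dy":-8,"dz":0,"roll":0},{"dx":-2.4,"dy":-10.5,"dz":0,"roll":0},{"dx":-2.4,"dy":-10.5,"dz":0,"roll":0},{"dx":-2.4,"dy":-10.5,"dz":0,"roll":0},{"dx":-2.4,"dy":-10.5,"dz":0,"roll":0},{"dx":-2.4,"dy":-10.5,"dz":0,"roll":0},{"dx":-2.4,"dy":-10.5,"dz":0,"roll":0},{"dx":-2.4,"dy":-10.5,"dz":0,"roll":0},{"dx":-2.4,"dy":-10.5,"dz":0,"roll":0},{"dx":-2.4,"dy":-10.5,"dz":0,"roll":0},{"dx":-2.4,"dy":-10.5,"dz":0,"roll":0}]'
python3 - <<'E'
from h import *
np.set_printoptions(precision=3,suppress=True)
st,c=wcam();print(st["tool_pos"],st["tool_rot"],st["clock"])
print(onz(c,320,213,22))
cv2.imwrite("pics/w10.png",c["image"][:,:,::-1]);np.savez("w10.npz",**c)
E
```

```text
clock: 10.8
tool_pos: [410.2, -244.5, 9.9]
tool_rot: [3.093, 0.55, 0.0]
force: [0.5, -2.0, 1.3]
width: 73.8
[ 410.174 -244.542    9.941] [3.093 0.55  0.   ] 10.8
[ 397.106 -207.214   22.   ]
```

View pics/w10.png

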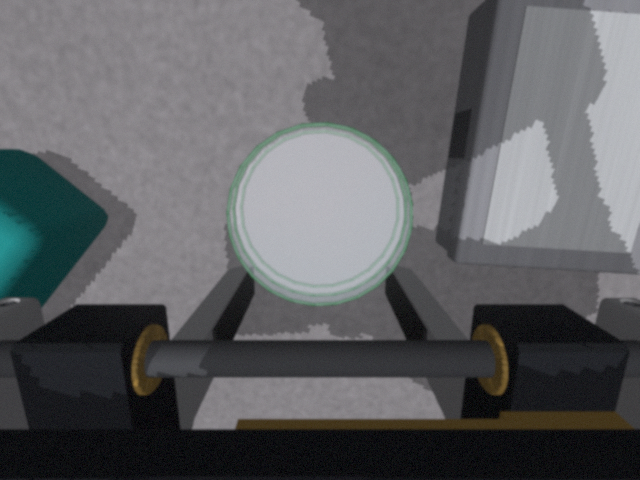

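```bash
python3 -m inch '[{"dx":-2.4,"dy":-10,"dz":0,"roll":0},{"dx":-2.4,"dy":-10,"dz":0,"roll":0},{"dx":-2.4,"dy":-10,"dz":0,"roll":0},{"dx":-2.4,"dy":-10,"dz":0,"roll":0},{"dx":-2.4,"dy":-10,"dz":0,"roll":0},{"dx":-1,"dy":-8,"dz":0,"roll":0.06},{"dx":-1,"dy":-8,"dz":0,"roll":0.07},{"dx":-1,"dy":-8,"dz":0,"roll":0.07},{"dx":-2,"dy":-8,"dz":0,"roll":0.07},{"dx":-3,"dy":-8,"dz":0,"roll":0.07},{"dx":-3,"dy":-8,"dz":0,"roll":0.07}]'
python3 - <<'E'
from h import *
np.set_printoptions(precision=3,suppress=True)
st,c=wcam();print(st["tool_pos"],st["tool_rot"],st["clock"])
print(onz(c,320,213,22))
cv2.imwrite("pics/w11.png",c["image"][:,:,::-1]);np.savez("w11.npz",**c)
E
```

```text
clock: 11.77
tool_pos: [361.4, -156.0, 9.8]
tool_rot: [-3.139, 0.096, 0.002]
force: [1.5, -0.1, -0.1]
width: 73.5
[ 361.44  -155.976    9.772] [-3.139  0.096  0.002] 11.7667
[ 364.656 -116.379   22.   ]
```

View pics/w11.png

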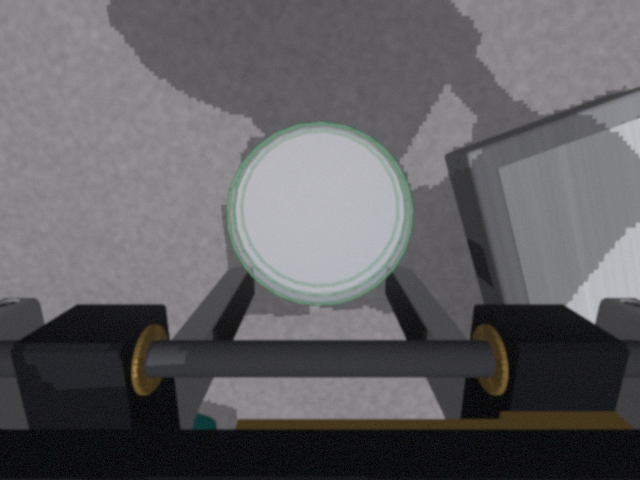

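```bash
python3 -m inch '[{"dx":0,"dy":-11,"dz":0,"roll":0},{"dx":0,"dy":-12,"dz":0,"roll":0},{"dx":0,"dy":-12,"dz":0,"roll":0},{"dx":0,"dy":-12,"dz":0,"roll":0},{"dx":0,"dy":-12,"dz":0,"roll":0},{"dx":0,"dy":-12,"dz":0,"roll":0},{"dx":0,"dy":-12,"dz":0,"roll":0},{"dx":0,"dy":-12,"dz":0,"roll":0},{"dx":0,"dy":-12,"dz":0,"roll":0},{"dx":0,"dy":-12,"dz":0,"roll":0},{"dx":0,"dy":-12,"dz":0,"roll":0},{"dx":0,"dy":-12,"dz":0,"roll":0}]'
python3 -m inch '[{"dx":0,"dy":-12,"dz":0,"roll":0},{"dx":0,"dy":-12,"dz":0,"roll":0},{"dx":0,"dy":-12,"dz":0,"roll":0},{"dx":0,"dy":-12,"dz":0,"roll":0},{"dx":0,"dy":-12,"dz":0,"roll":0},{"dx":0,"dy":-12,"dz":0,"roll":0},{"dx":0,"dy":-12,"dz":0,"roll":0},{"dx":0,"dy":-12,"dz":0,"roll":0},{"dx":0,"dy":-12,"dz":0,"roll":0},{"dx":0,"dy":-12,"dz":0,"roll":0},{"dx":0,"dy":-10,"dz":0,"roll":0}]'
python3 - <<'E'
from h import *
np.set_printoptions(precision=3,suppress=True)
st,c=wcam();print(st["tool_pos"],st["tool_rot"],st["clock"])
print(onz(c,320,213,22))
cv2.imwrite("pics/w12.png",c["image"][:,:,::-1]);np.savez("w12.npz",**c)
E
```

```text
clock: 12.82
tool_pos: [370.6, -13.4, 9.9]
tool_rot: [-3.14, 0.088, 0.0]
force: [0.4, -0.6, -0.3]
width: 73.5
clock: 13.73
tool_pos: [377.9, 116.3, 10.0]
tool_rot: [3.14, -0.087, -0.001]
force: [-0.0, -1.3, 0.9]
width: 74.0
[377.947 116.302   9.999] [ 3.14  -0.087 -0.001] 13.7333
[380.917 155.893  22.   ]
```

View pics/w12.png

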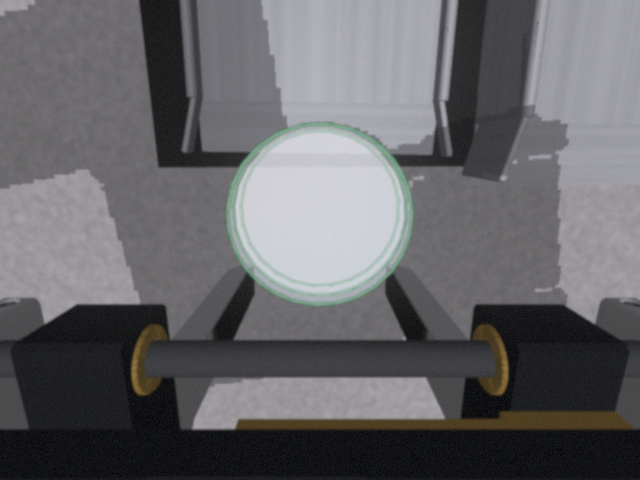

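```bash
python3 -m inch '[{"dx":0,"dy":-10,"dz":0,"roll":0.005},{"dx":0,"dy":-10,"dz":0,"roll":0.004},{"dx":0,"dy":-10,"dz":0,"roll":0},{"dx":0,"dy":-10,"dz":0,"roll":0},{"dx":0,"dy":-10,"dz":0,"roll":0},{"dx":0,"dy":-10,"dz":0,"roll":0},{"dx":0,"dy":-10,"dz":0,"roll":0},{"dx":0,"dy":-10,"dz":0,"roll":0},{"dx":0,"dy":-8,"dz":0,"roll":0},{"dx":0,"dy":-6,"dz":0,"roll":0},{"dx":0,"dy":-4,"dz":0,"roll":0}]'
python3 - <<'E'
from h import *
np.set_printoptions(precision=3,suppress=True)
st,c=wcam();print(st["tool_pos"],st["tool_rot"],st["clock"])
print(onz(c,320,213,25))
cv2.imwrite("pics/w13.png",c["image"][:,:,::-1]);np.savez("w13.npz",**c)
E
```

```text
clock: 14.7
tool_pos: [384.9, 214.1, 9.9]
tool_rot: [-3.14, 0.104, -0.0]
force: [-0.1, -1.2, 1.0]
width: 73.6
[384.868 214.104   9.892] [-3.14   0.104 -0.   ] 14.7
[388.297 254.202  25.   ]
```

View pics/w13.png

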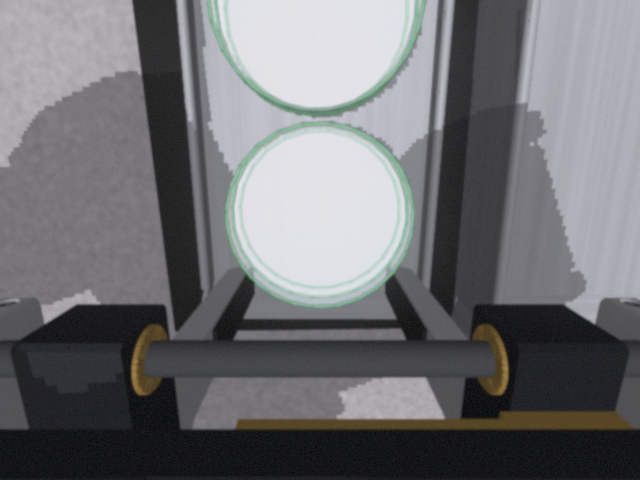

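```bash
python3 -m inch '[{"dx":0,"dy":-4,"dz":0,"roll":0},{"dx":0,"dy":-4,"dz":0,"roll":0},{"dx":0,"dy":-3,"dz":0,"roll":0},{"dx":0,"dy":-1,"dz":0,"roll":0},{"dx":0,"dy":0,"dz":0,"roll":0}]'
python3 - <<'E'
from h import *
np.set_printoptions(precision=3,suppress=True)
st,c=wcam();print(st["tool_pos"],st["force"],st["clock"])
print(onz(c,320,213,25),onz(c,320,307,25))
cv2.imwrite("pics/w14.png",c["image"][:,:,::-1]);np.savez("w14.npz",**c)
E
```

```text
clock: 15.17
tool_pos: [385.6, 225.4, 9.9]
tool_rot: [-3.14, 0.105, 0.0]
force: [-0.2, -0.2, -0.4]
width: 74.0
[385.624 225.381   9.901] [-0.226 -0.156 -0.398] 15.1667
[389.087 265.473  25.   ] [385.744 215.474  25.   ]
```

View pics/w14.png

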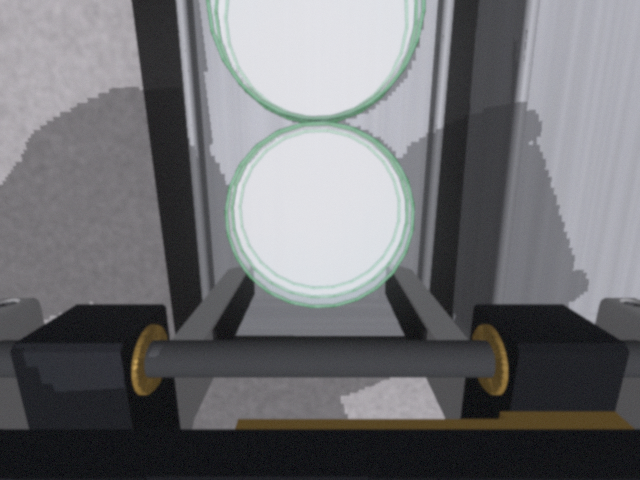

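```bash
python3 -m inch '[{"dx":0,"dy":-3,"dz":0,"roll":0},{"dx":0,"dy":0,"dz":0,"roll":0},{"dx":0,"dy":5,"dz":0,"roll":0},{"dx":0,"dy":12,"dz":0,"roll":0},{"dx":0,"dy":0,"dz":-25,"roll":0},{"dx":0,"dy":0,"dz":-40,"roll":0},{"dx":0,"dy":0,"dz":-40,"roll":0},{"dx":0,"dy":0,"dz":-20,"roll":0},{"dx":0,"dy":0,"dz":0,"roll":0}]'
python3 - <<'E'
from h import *
np.set_printoptions(precision=3,suppress=True)
st,c=wcam();print(st["tool_pos"],st["tool_rot"],st["clock"])
cv2.imwrite("pics/w15.png",c["image"][:,:,::-1]);np.savez("w15.npz",**c)
E
```

```text
clock: 15.97
tool_pos: [388.4, 212.4, 139.8]
tool_rot: [-3.135, 0.106, -0.016]
force: [0.9, 0.6, -0.2]
width: 73.8
[388.371 212.355 139.773] [-3.135  0.106 -0.016] 15.9667
```

View pics/w15.png

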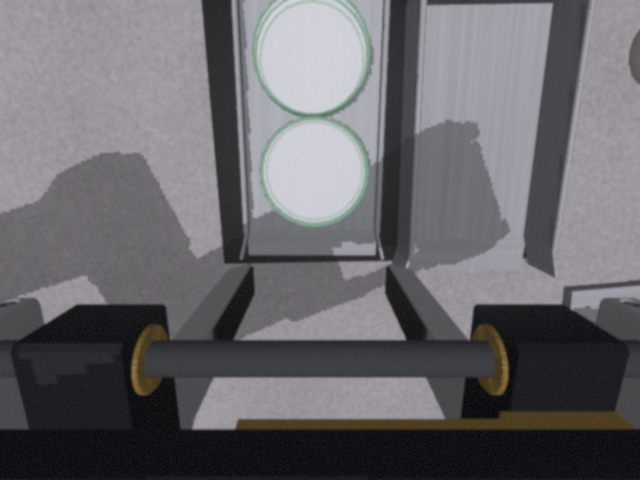

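```bash
python3 -m inch '[{"dx":13,"dy":37,"dz":0,"roll":0},{"dx":13,"dy":37,"dz":0,"roll":0},{"dx":13,"dy":37,"dz":0,"roll":0},{"dx":13,"dy":37,"dz":0,"roll":0},{"dx":13,"dy":37,"dz":0,"roll":0},{"dx":13,"dy":37,"dz":0,"roll":0},{"dx":13,"dy":37,"dz":0,"roll":0},{"dx":13,"dy":37,"dz":0,"roll":0},{"dx":13,"dy":37,"dz":0,"roll":0},{"dx":13,"dy":37,"dz":0,"roll":0},{"dx":13,"dy":37,"dz":0,"roll":0},{"dx":13,"dy":37,"dz":0,"roll":0}]'
python3 -m inch '[{"dx":0,"dy":0,"dz":0,"roll":0},{"dx":0,"dy":0,"dz":0,"roll":0}]'
```

```text
clock: 17.02
tool_pos: [509.4, -243.7, 132.6]
tool_rot: [-3.137, 0.106, 0.005]
force: [0.6, 0.4, -0.1]
width: 73.5
clock: 17.18
tool_pos: [509.7, -243.6, 132.3]
tool_rot: [-3.137, 0.11, 0.005]
force: [-0.0, -0.4, 0.3]
width: 73.7
```

```bash
python3 -m inch '[{"dx":0,"dy":0,"dz":40,"roll":0},{"dx":0,"dy":0,"dz":40,"roll":0},{"dx":0,"dy":0,"dz":32,"roll":0},{"dx":0,"dy":0,"dz":8,"roll":0},{"dx":0,"dy":-8,"dz":0,"roll":0},{"dx":0,"dy":-10,"dz":0,"roll":0},{"dx":0,"dy":-10,"dz":0,"roll":0},{"dx":0,"dy":-7,"dz":0,"roll":0},{"dx":0,"dy":-7,"dz":0,"roll":0},{"dx":0,"dy":-7,"dz":0,"roll":0},{"dx":0,"dy":-7,"dz":0,"roll":0},{"dx":0,"dy":-7,"dz":0,"roll":0}]'
python3 - <<'E'
from h import *
np.set_printoptions(precision=3,suppress=True)
st,c=wcam();print(st["tool_pos"],st["tool_rot"],st["clock"])
cv2.imwrite("pics/w16.png",c["image"][:,:,::-1]);np.savez("w16.npz",**c)
E
```

```text
clock: 18.18
tool_pos: [515.2, -179.0, 15.6]
tool_rot: [3.139, -0.105, 0.002]
force: [-0.3, -2.0, 0.7]
width: 73.8
[ 515.202 -178.953   15.589] [ 3.139 -0.105  0.002] 18.1833
```

View pics/w16.png

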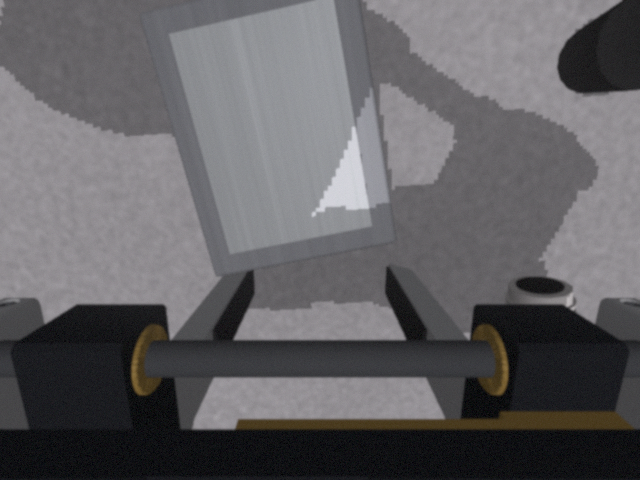

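Run:
```python
from h import *
np.set_printoptions(precision=1,suppress=True)
c=dict(np.load("w16.npz"))
print("stopper left top edge",onz(c,585,50,32),onz(c,558,70,0))
for p in ((217,275),(395,241),(143,17),(360,0)): print(onz(c,*p,36))
s=camera("side");print("stopper side base",onz(s,390,281,0),onz(s,381,268,32),onz(s,399,268,32))
```

```text
stopper left top edge [638.7 -74.5  32. ] [649.  -76.3   0. ]
[ 465.6 -165.6   36. ]
[ 554.  -154.1   36. ]
[450.7 -50.6  36. ]
[541.  -50.3  36. ]
stopper side base [663.8 -81.5   0. ] [645.  -68.9  32. ] [682.5 -78.1  32. ]
```

```bash
python3 -m inch '[{"dx":0,"dy":-7,"dz":3,"roll":0},{"dx":0,"dy":-7,"dz":0,"roll":0},{"dx":0,"dy":-7,"dz":0,"roll":0},{"dx":0,"dy":-7,"dz":0,"roll":0},{"dx":0,"dy":-7,"dz":0,"roll":0},{"dx":0,"dy":-7,"dz":0,"roll":0}]'
python3 - <<'E'
from h import *
np.set_printoptions(precision=3,suppress=True)
st,c=wcam();print(st["tool_pos"],st["tool_rot"],st["clock"])
cv2.imwrite("pics/w17.png",c["image"][:,:,::-1]);np.savez("w17.npz",**c)
E
```

```text
clock: 18.78
tool_pos: [517.5, -136.5, 11.7]
tool_rot: [-3.139, 0.105, 0.001]
force: [0.2, -1.3, -1.1]
width: 73.6
[ 517.451 -136.521   11.749] [-3.139  0.105  0.001] 18.7833
```

View pics/w17.png

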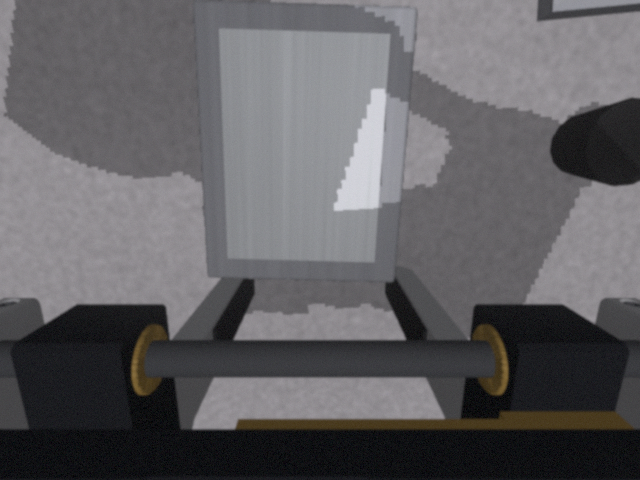

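Run:
```python
from h import *
np.set_printoptions(precision=1,suppress=True)
c=dict(np.load("w17.npz"))
P=[onz(c,*p,36) for p in ((208,275),(393,281),(415,9),(195,2))]
for p in P:print(p)
print(np.mean(P,0))
```

```text
[ 464.8 -121.6   36. ]
[ 554.3 -130.7   36. ]
[564.9 -14.   36. ]
[476.5  -5.6  36. ]
[515.1 -68.   36. ]
```

```bash
python3 -m inch '[{"dx":0,"dy":-8,"dz":0,"roll":-0.01},{"dx":0,"dy":-10,"dz":0,"roll":-0.01},{"dx":0,"dy":-10,"dz":0,"roll":0},{"dx":0,"dy":-10,"dz":0,"roll":0},{"dx":0,"dy":-10,"dz":0,"roll":0},{"dx":0,"dy":-10,"dz":0,"roll":0},{"dx":0,"dy":-10,"dz":0,"roll":0},{"dx":0,"dy":-10,"dz":0,"roll":0},{"dx":0,"dy":-10,"dz":0,"roll":0},{"dx":0,"dy":-10,"dz":0,"roll":0},{"dx":0,"dy":-10,"dz":0,"roll":0},{"dx":0,"dy":-10,"dz":0,"roll":0}]'
python3 - <<'E'
from h import *
np.set_printoptions(precision=3,suppress=True)
st,c=wcam();print(st["tool_pos"],st["tool_rot"],st["clock"])
cv2.imwrite("pics/w18.png",c["image"][:,:,::-1]);np.savez("w18.npz",**c)
E
```

```text
clock: 19.83
tool_pos: [523.4, -18.6, 12.0]
tool_rot: [-3.141, 0.074, 0.0]
force: [0.5, -0.8, 0.8]
width: 73.4
[523.43  -18.613  11.963] [-3.141  0.074  0.   ] 19.8333
```

View pics/w18.png

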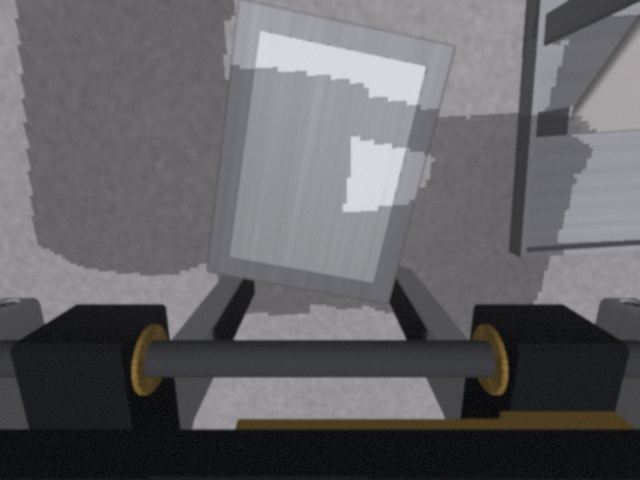

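Run:
```python
from h import *
np.set_printoptions(precision=1,suppress=True)
c=dict(np.load("w18.npz"))
P=np.array([onz(c,*p,36) for p in ((208,272),(390,300),(454,46),(239,0))])
print(P,P.mean(0))
print(np.arctan2(*(P[3]-P[0])[:2]),np.arctan2(*(P[2]-P[1])[:2]))
```

```text
[[470.6  -3.3  36. ]
 [558.7 -22.1  36. ]
 [584.9  90.5  36. ]
 [497.6 111.4  36. ]] [527.9  44.1  36. ]
0.231564275463817 0.22829829767978566
```

```bash
python3 -m inch '[{"dx":0,"dy":12,"dz":0,"roll":0},{"dx":0,"dy":12,"dz":0,"roll":0}]' 
python3 -m inch '[{"dx":-2,"dy":0,"dz":0,"roll":0},{"dx":0,"dy":0,"dz":0,"roll":0},{"dx":0,"dy":-8,"dz":0,"roll":0},{"dx":0,"dy":-8,"dz":0,"roll":0},{"dx":0,"dy":-7,"dz":0,"roll":0},{"dx":0,"dy":-7,"dz":0,"roll":0},{"dx":0,"dy":-7,"dz":0,"roll":0},{"dx":0,"dy":-7,"dz":0,"roll":0}]' 0.15
python3 - <<'E'
from h import *
np.set_printoptions(precision=3,suppress=True)
st,c=wcam();print(st["tool_pos"],st["tool_rot"],st["clock"])
cv2.imwrite("pics/w19.png",c["image"][:,:,::-1]);np.savez("w19.npz",**c)
E
```

```text
clock: 20.05
tool_pos: [522.3, -43.7, 11.9]
tool_rot: [-3.141, 0.07, 0.0]
force: [-0.3, 0.3, -1.3]
width: 73.7
clock: 20.72
tool_pos: [522.5, 1.5, 11.9]
tool_rot: [-3.141, 0.073, -0.0]
force: [-0.7, -0.7, -0.2]
width: 54.0
[522.453   1.509  11.949] [-3.141  0.073 -0.   ] 20.7167
```

View pics/w19.png

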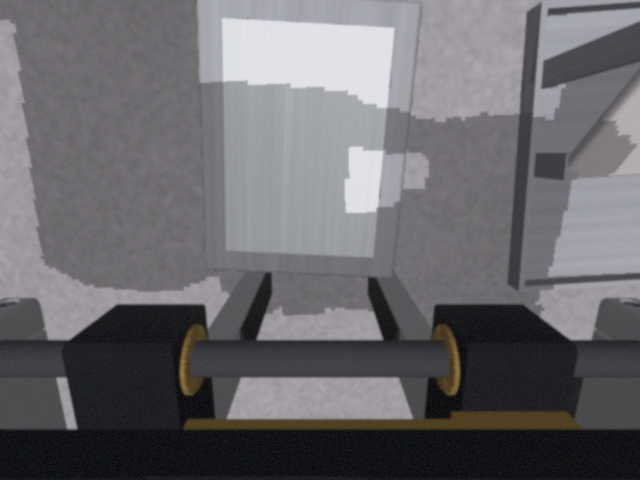

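Run:
```python
from h import *
np.set_printoptions(precision=1,suppress=True)
c=dict(np.load("w19.npz"))
P=np.array([onz(c,*p,36) for p in ((208,270),(393,276),(419,3),(198,0))])
print(P,P.mean(0))
print(np.arctan2(*(P[3]-P[0])[:2]),np.arctan2(*(P[2]-P[1])[:2]))
```

```text
[[469.7  17.8  36. ]
 [559.1  10.6  36. ]
 [568.9 127.1  36. ]
 [480.1 132.3  36. ]] [519.5  72.   36. ]
0.09011976624851138 0.08394623701792699
```

```bash
python3 -m inch '[{"dx":0,"dy":5,"dz":0,"roll":0},{"dx":-7,"dy":0,"dz":0,"roll":0},{"dx":0,"dy":-5,"dz":0,"roll":0},{"dx":0,"dy":-8,"dz":0,"roll":0},{"dx":0,"dy":-8,"dz":0,"roll":0},{"dx":0,"dy":-8,"dz":0,"roll":0},{"dx":0,"dy":-8,"dz":0,"roll":0}]'
python3 - <<'E'
from h import *
np.set_printoptions(precision=3,suppress=True)
st,c=wcam();print(st["tool_pos"],st["tool_rot"],st["clock"])
cv2.imwrite("pics/w20.png",c["image"][:,:,::-1]);np.savez("w20.npz",**c)
E
```

```text
clock: 21.35
tool_pos: [517.0, 33.5, 12.0]
tool_rot: [3.141, -0.074, 0.0]
force: [-0.2, -0.9, -1.5]
width: 54.1
[516.966  33.487  11.983] [ 3.141 -0.074  0.   ] 21.35
```

View pics/w20.png

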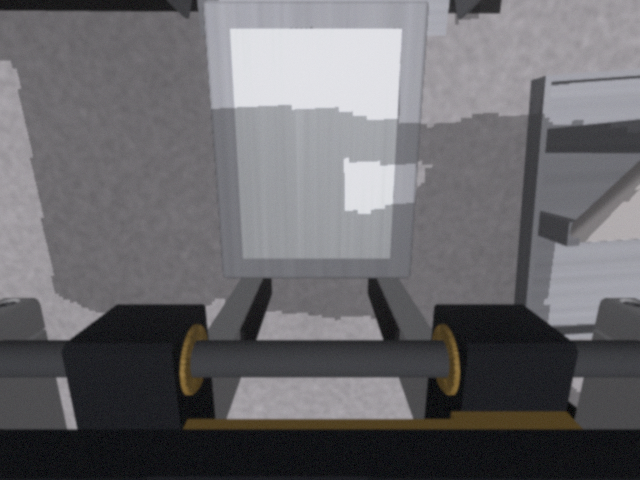

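```bash
python3 -m inch '[{"dx":0,"dy":-8,"dz":0,"roll":0},{"dx":0,"dy":-8,"dz":0,"roll":0},{"dx":0,"dy":-8,"dz":0,"roll":0},{"dx":0,"dy":-8,"dz":0,"roll":0},{"dx":0,"dy":-8,"dz":0,"roll":0},{"dx":0,"dy":-8,"dz":0,"roll":0},{"dx":0,"dy":-8,"dz":0,"roll":0},{"dx":0,"dy":-8,"dz":0,"roll":0}]'
python3 - <<'E'
from h import *
np.set_printoptions(precision=3,suppress=True)
st,c=wcam();print(st["tool_pos"],st["tool_rot"],st["clock"])
cv2.imwrite("pics/w21.png",c["image"][:,:,::-1]);np.savez("w21.npz",**c)
E
```

```text
clock: 22.07
tool_pos: [519.9, 97.5, 11.9]
tool_rot: [-3.141, 0.074, 0.0]
force: [-0.7, -1.0, 0.2]
width: 54.0
[519.867  97.506  11.95 ] [-3.141  0.074  0.   ] 22.0667
```

View pics/w21.png

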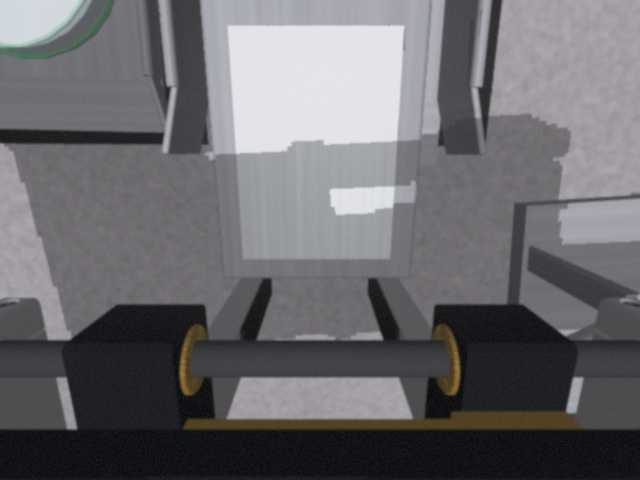

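```bash
python3 -m inch '[{"dx":0.3,"dy":-8,"dz":0,"roll":0},{"dx":0.3,"dy":-8,"dz":0,"roll":0},{"dx":0.3,"dy":-8,"dz":0,"roll":0},{"dx":0.3,"dy":-8,"dz":0,"roll":0},{"dx":0.3,"dy":-8,"dz":0,"roll":0},{"dx":0.3,"dy":-8,"dz":0,"roll":0},{"dx":0.3,"dy":-8,"dz":0,"roll":0},{"dx":0.3,"dy":-8,"dz":0,"roll":0}]'
python3 - <<'E'
from h import *
np.set_printoptions(precision=3,suppress=True)
st,c=wcam();print(st["tool_pos"],st["tool_rot"],st["clock"])
cv2.imwrite("pics/w22.png",c["image"][:,:,::-1]);np.savez("w22.npz",**c)
E
```

```text
clock: 22.78
tool_pos: [525.4, 161.3, 12.0]
tool_rot: [-3.141, 0.074, -0.0]
force: [-0.2, -1.8, 1.7]
width: 54.1
[525.382 161.328  12.013] [-3.141  0.074 -0.   ] 22.7833
```

View pics/w22.png

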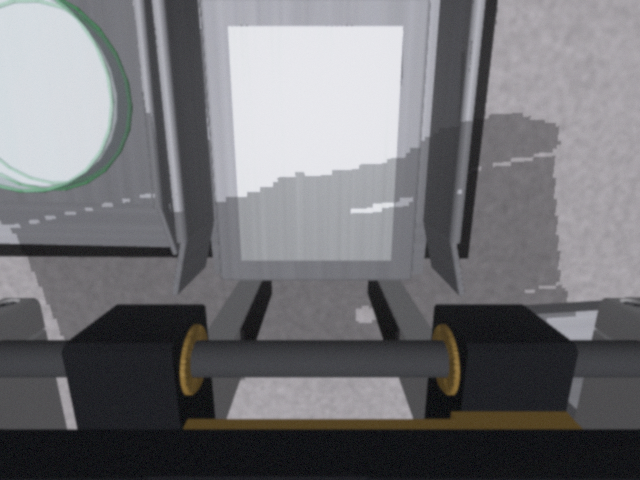

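```bash
python3 -m inch '[{"dx":0,"dy":-8,"dz":0,"roll":0},{"dx":0,"dy":-8,"dz":0,"roll":0},{"dx":0,"dy":-8,"dz":0,"roll":0},{"dx":0,"dy":-8,"dz":0,"roll":0},{"dx":0,"dy":-8,"dz":0,"roll":0},{"dx":0,"dy":-8,"dz":0,"roll":0},{"dx":0,"dy":-6,"dz":0,"roll":0},{"dx":0,"dy":-3,"dz":0,"roll":0},{"dx":0,"dy":12,"dz":0,"roll":0},{"dx":0,"dy":0,"dz":-30,"roll":0},{"dx":0,"dy":0,"dz":-40,"roll":0},{"dx":0,"dy":0,"dz":-40,"roll":0}]'
python3 - <<'E'
from h import *
np.set_printoptions(precision=3,suppress=True)
st,c=wcam();print(st["tool_pos"],st["tool_rot"],st["clock"])
cv2.imwrite("pics/w23.png",c["image"][:,:,::-1]);np.savez("w23.npz",**c)
c=camera("side");crop(c,200,150,200,150,4,"s4.png")
E
```

```text
clock: 23.83
tool_pos: [526.2, 204.3, 122.1]
tool_rot: [3.14, -0.075, -0.005]
force: [1.3, 1.2, -0.3]
width: 54.1
[526.173 204.316 122.055] [ 3.14  -0.075 -0.005] 23.8333
```

View pics/w23.png

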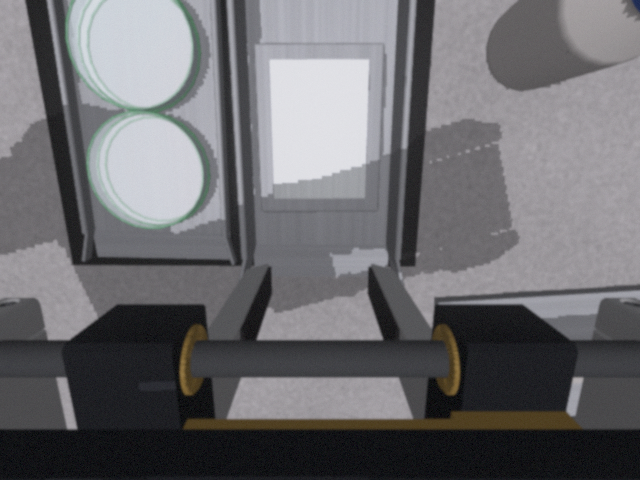

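View pics/s4.png

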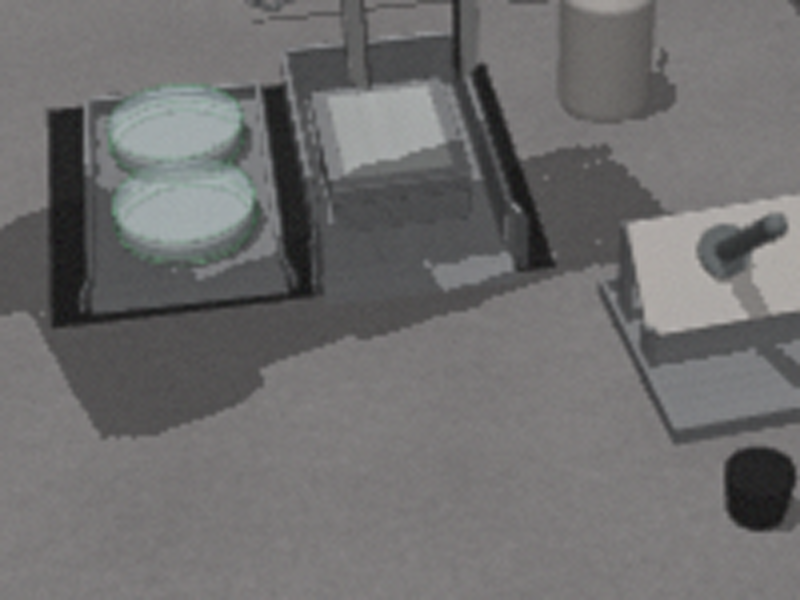

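```bash
python3 -m inch '[{"dx":9.5,"dy":36,"dz":-10,"roll":0},{"dx":9.5,"dy":36,"dz":-10,"roll":0},{"dx":9.5,"dy":36,"dz":-10,"roll":0},{"dx":9.5,"dy":36,"dz":0,"roll":0},{"dx":9.5,"dy":36,"dz":0,"roll":0},{"dx":9.5,"dy":36,"dz":0,"roll":0},{"dx":9.5,"dy":36,"dz":0,"roll":0},{"dx":9.5,"dy":36,"dz":0,"roll":0},{"dx":9.5,"dy":36,"dz":0,"roll":0},{"dx":9.5,"dy":36,"dz":0,"roll":0},{"dx":9.5,"dy":36,"dz":0,"roll":0},{"dx":9.5,"dy":36,"dz":0,"roll":0}]' 0.9
python3 -m inch '[{"dx":9.5,"dy":33,"dz":0,"roll":0},{"dx":9.5,"dy":33,"dz":0,"roll":0},{"dx":9.5,"dy":20,"dz":0,"roll":0},{"dx":0,"dy":0,"dz":0,"roll":0},{"dx":0,"dy":0,"dz":0,"roll":0}]'
python3 - <<'E'
from h import *
np.set_printoptions(precision=3,suppress=True)
st,c=wcam();print(st["tool_pos"],st["tool_rot"],st["clock"])
cv2.imwrite("pics/w24.png",c["image"][:,:,::-1]);np.savez("w24.npz",**c)
E
```

```text
clock: 24.93
tool_pos: [620.1, -233.7, 150.8]
tool_rot: [-3.14, 0.075, 0.002]
force: [1.3, 0.2, -0.3]
width: 89.4
clock: 25.35
tool_pos: [644.3, -320.0, 150.0]
tool_rot: [-3.139, 0.078, 0.003]
force: [-0.1, -0.5, -1.2]
width: 89.2
[ 644.33  -319.971  150.015] [-3.139  0.078  0.003] 25.35
```

View pics/w24.png

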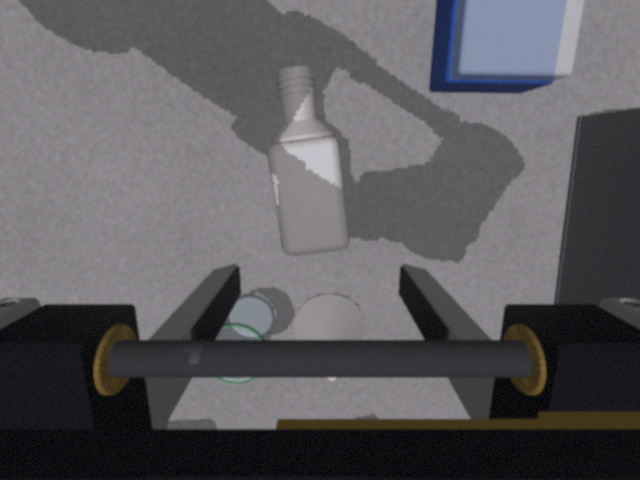

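Run:
```python
from h import *
np.set_printoptions(precision=1,suppress=True)
c=dict(np.load("w24.npz"))
P=np.array([onz(c,*p,58) for p in ((285,253),(348,248),(337,140),(272,147))])
print(P);print("rear",(P[0]+P[1])/2,"front",(P[3]+P[2])/2)
m=onz(c,296,68,29);print("mouth end z29",m, "z42", onz(c,296,68,43))
print("funnel top-edge",onz(c,330,295,0),"beaker",onz(c,247,315,0))
```

```text
[[ 615.4 -330.8   58. ]
 [ 668.  -329.1   58. ]
 [ 662.1 -242.2   58. ]
 [ 611.6 -244.9   58. ]]
rear [ 641.7 -329.9   58. ] front [ 636.8 -243.6   58. ]
mouth end z29 [ 632.3 -183.3   29. ] z42 [ 633.1 -186.4   43. ]
funnel top-edge [ 651.9 -395.7    0. ] beaker [ 562.9 -414.2    0. ]
```

```bash
python3 - <<'E'
import numpy as np
from station import state
p=state()["tool_pos"];y=.06
r=np.array([np.cos(y),np.sin(y)]);u=np.array([-np.sin(y),np.cos(y)])
d=np.array([640,-309])-p[:2];print(d@r,-d@u,p[2]-10)
E
python3 -m inch '[{"dx":0,"dy":0,"dz":0,"roll":-0.11},{"dx":-3.5,"dy":-11,"dz":20,"roll":0},{"dx":0,"dy":0,"dz":0,"roll":0}]'
```

```text
-3.7095139907901653 -9.808683323400398 140.50373760487102
clock: 25.65
tool_pos: [638.2, -303.5, 129.0]
tool_rot: [-3.134, -0.102, 0.01]
force: [-0.1, 0.8, -0.8]
width: 89.2
```

```bash
python3 -m inch '[{"dx":1.5,"dy":5,"dz":39,"roll":0},{"dx":0,"dy":0,"dz":40,"roll":0},{"dx":0,"dy":0,"dz":30,"roll":0},{"dx":0,"dy":0,"dz":9,"roll":0},{"dx":0,"dy":0,"dz":0,"roll":0}]'
python3 -m inch '[{"dx":0,"dy":0,"dz":0,"roll":0},{"dx":0,"dy":0,"dz":0,"roll":0},{"dx":0,"dy":0,"dz":0,"roll":0},{"dx":0,"dy":0,"dz":0,"roll":0},{"dx":0,"dy":0,"dz":0,"roll":0},{"dx":0,"dy":0,"dz":0,"roll":0}]' -0.2 10
```

```text
clock: 26.07
tool_pos: [640.9, -310.7, 11.2]
tool_rot: [-3.136, -0.1, 0.009]
force: [-0.6, 0.9, 0.1]
width: 89.3
clock: 26.57
tool_pos: [643.5, -313.3, 15.5]
tool_rot: [3.139, 0.099, 0.002]
force: [-1.1, 0.9, 4.9]
width: 58.6
```

```bash
python3 -m inch '[{"dx":0,"dy":0,"dz":-15,"roll":0},{"dx":0,"dy":0,"dz":-20,"roll":0},{"dx":0,"dy":0,"dz":-20,"roll":0},{"dx":0,"dy":0,"dz":-15,"roll":0},{"dx":0,"dy":0,"dz":0,"roll":0}]'
python3 - <<'E'
from h import *
np.set_printoptions(precision=3,suppress=True)
c=camera("side");crop(c,330,200,200,150,4,"s5.png")
c=camera("scene");crop(c,120,130,200,150,4,"c5.png")
E
```

```text
clock: 26.98
tool_pos: [645.2, -314.1, 87.8]
tool_rot: [3.136, 0.099, 0.009]
force: [1.0, -0.5, -0.0]
width: 58.7
```

View pics/s5.png

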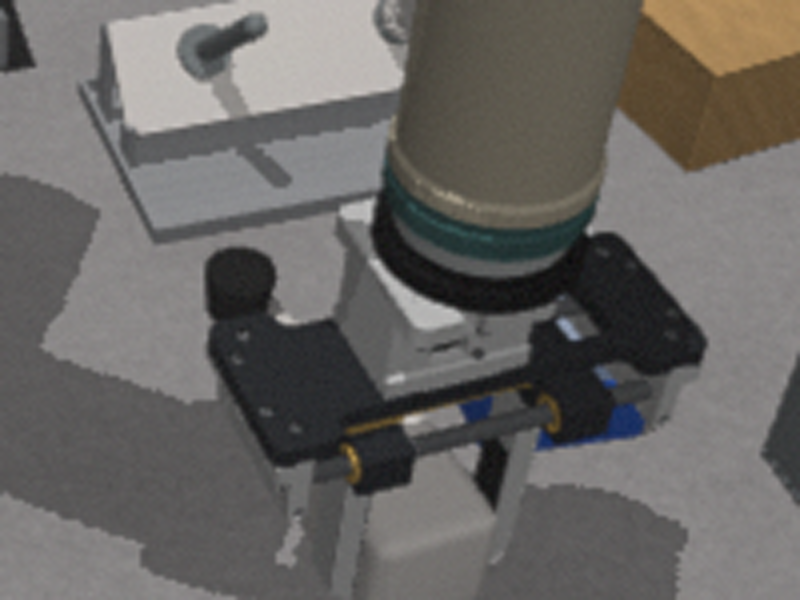

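View pics/c5.png

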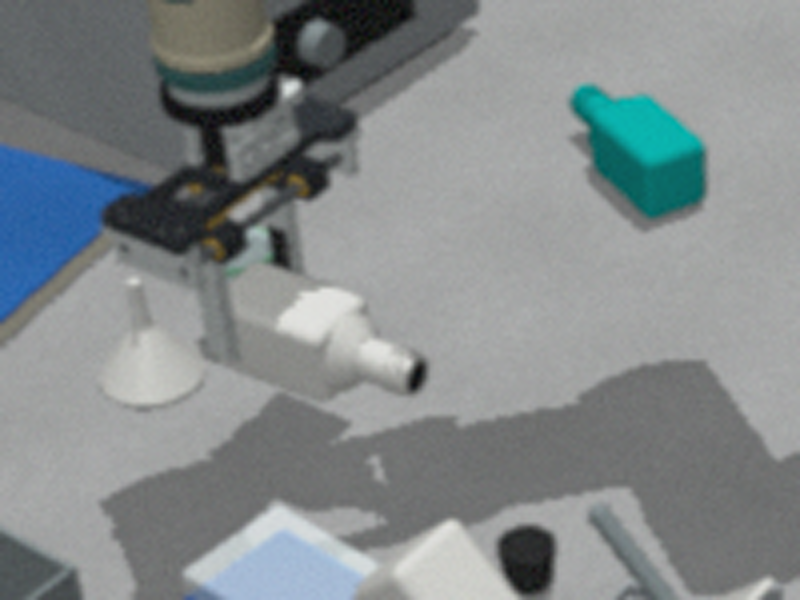

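```bash
python3 -m inch '[{"dx":0,"dy":0,"dz":2,"roll":0},{"dx":0,"dy":0,"dz":0,"roll":0},{"dx":0,"dy":0,"dz":0,"roll":0},{"dx":0,"dy":0,"dz":0,"roll":0}]' -0.2 3
python3 - <<'E'
from h import *
c=camera("scene");crop(c,120,130,200,150,4,"c6.png")
E
```

```text
clock: 27.42
tool_pos: [642.5, -312.5, 80.7]
tool_rot: [-3.139, -0.099, 0.003]
force: [-0.6, -0.8, -1.0]
width: 58.1
```

View pics/c6.png

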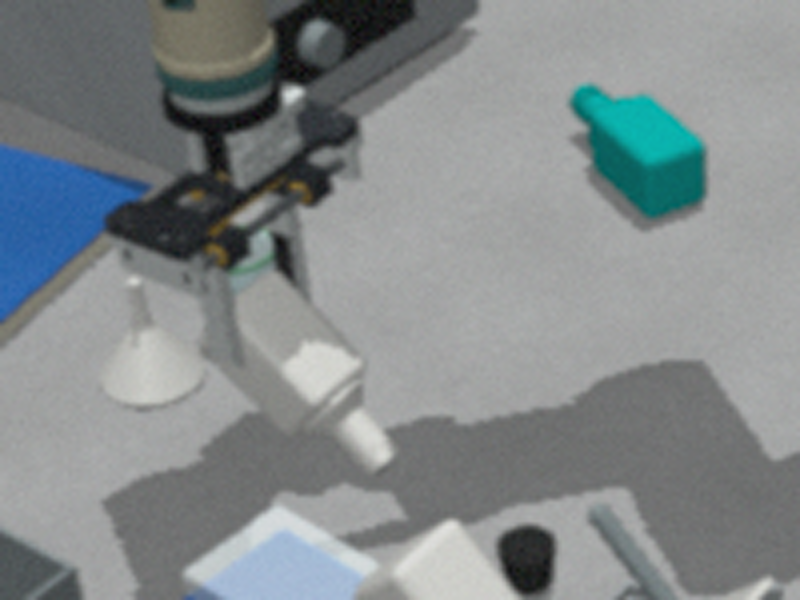

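```bash
python3 -m inch '[{"dx":0,"dy":0,"dz":0,"roll":0},{"dx":0,"dy":0,"dz":0,"roll":0},{"dx":0,"dy":0,"dz":0,"roll":0}]'
python3 -m inch '[{"dx":0,"dy":0,"dz":0,"roll":0},{"dx":0,"dy":0,"dz":0,"roll":0}]' -0.2 20
python3 - <<'E'
from h import *
np.set_printoptions(precision=1,suppress=True)
st,c=wcam();print(st["tool_pos"],st["tool_rot"]);cv2.imwrite("pics/w25.png",c["image"][:,:,::-1]);np.savez("w25.npz",**c)
c=camera("scene");crop(c,160,160,100,75,8,"c7.png")
E
```

```text
clock: 27.72
tool_pos: [643.1, -312.8, 81.9]
tool_rot: [-3.14, -0.099, -0.0]
force: [0.4, -0.0, -0.7]
width: 58.1
clock: 27.88
tool_pos: [643.1, -312.8, 82.0]
tool_rot: [-3.14, -0.099, -0.0]
force: [-0.7, -0.5, -1.7]
width: 58.1
[ 643.1 -312.8   82. ] [-3.1 -0.1 -0. ]
```

View pics/c7.png

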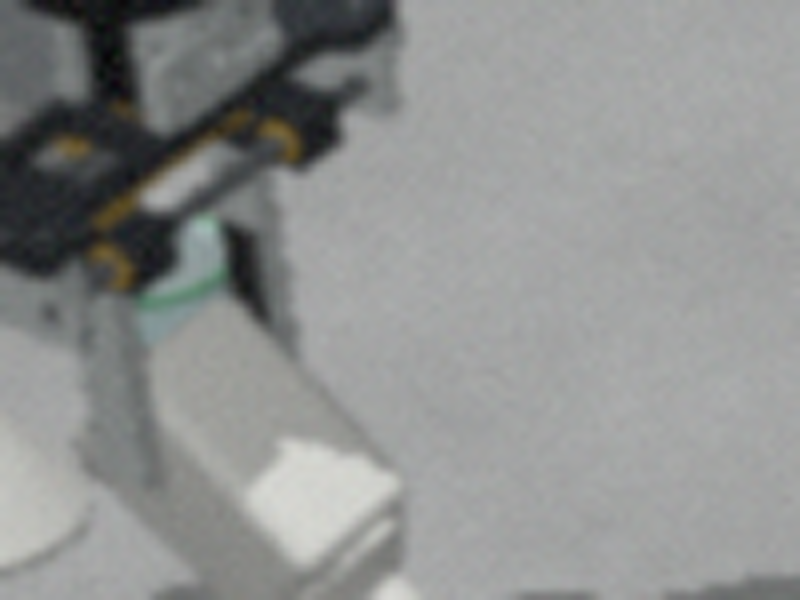

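View pics/w25.png

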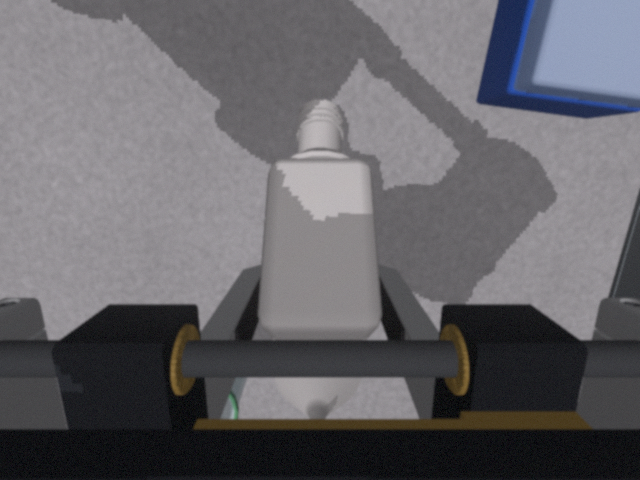

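Run:
```python
from h import *
c=camera("scene");np.savez("c8.npz",**c);crop(c,170,190,80,60,10,"c8.png")
```

```text
(no output)
```

View pics/c8.png

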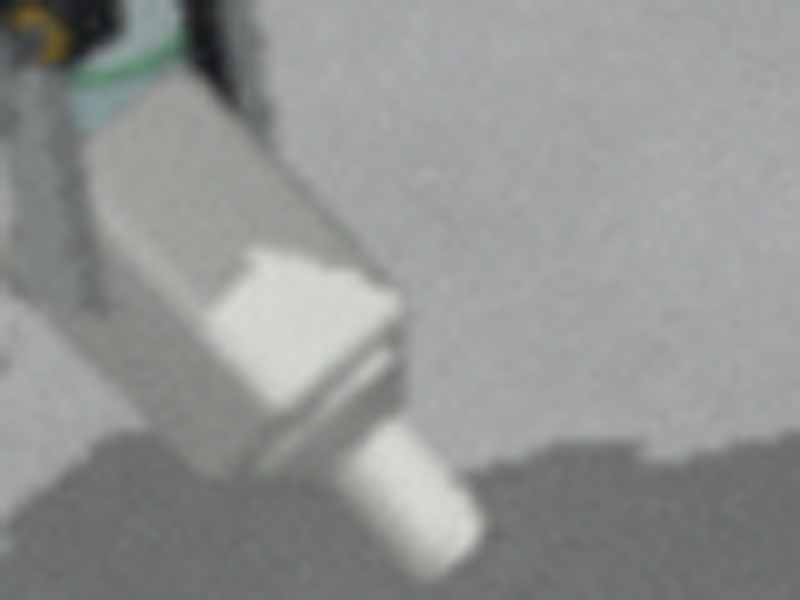

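```bash
cat > tilt.py <<'E'
from h import *
def mouth(G,yaw,th,L=127,off=4):
    u=np.array([-np.sin(yaw),np.cos(yaw),0]);z=np.array([0,0,1.])
    a=u*np.cos(th)-z*np.sin(th);n=u*np.sin(th)+z*np.cos(th)
    return np.array(G)+L*a-off*n,a,n
E
python3 - <<'E'
from tilt import *
np.set_printoptions(precision=1,suppress=True)
c=dict(np.load("c8.npz"));w=dict(np.load("w25.npz"))
for d in range(30,62,4):
    th=np.radians(d);m,a,n=mouth((643.1,-312.8,100.8),.063,th)
    print(d,m,proj(c,m),proj(w,m+0*n),proj(w,m+15.5*n), "low rim z",(m-15.5*n)[2])
E
```

```text
30 [ 636.3 -205.    33.8] [218.3 240.1] [318.7  88.1] [318.6  69.4] low rim z 20.412504626203447
34 [ 636.6 -210.    26.5] [217.1 241.6] [318.7  98.3] [318.7  79.8] low rim z 13.616268594391828
38 [ 637.  -215.4   19.5] [215.7 242.9] [318.7 108.6] [318.7  90.1] low rim z 7.244782938310312
42 [ 637.3 -221.3   12.8] [214.3 244. ] [318.7 118.8] [318.7 100.4] low rim z 1.3290888956158184
46 [ 637.7 -227.6    6.7] [212.7 244.9] [318.8 129. ] [318.7 110.7] low rim z -4.101992866959144
50 [ 638.2 -234.4    0.9] [210.9 245.7] [318.8 139.1] [318.7 120.9] low rim z -9.022002664997734
54 [ 638.6 -241.5   -4.3] [209.1 246.2] [318.8 149.1] [318.8 131.1] low rim z -13.406970705321559
58 [ 639.1 -249.    -9. ] [207.1 246.6] [318.8 159.2] [318.8 141.3] low rim z -17.23553386441359
```

Run:
```python
from h import *
c=camera("scene");np.savez("c9.npz",**c);crop(c,250,240,80,60,10,"c9.png")
s=camera("side");np.savez("s9.npz",**s);crop(s,350,180,80,60,10,"s9.png")
```

```text
(no output)
```

View pics/c9.png

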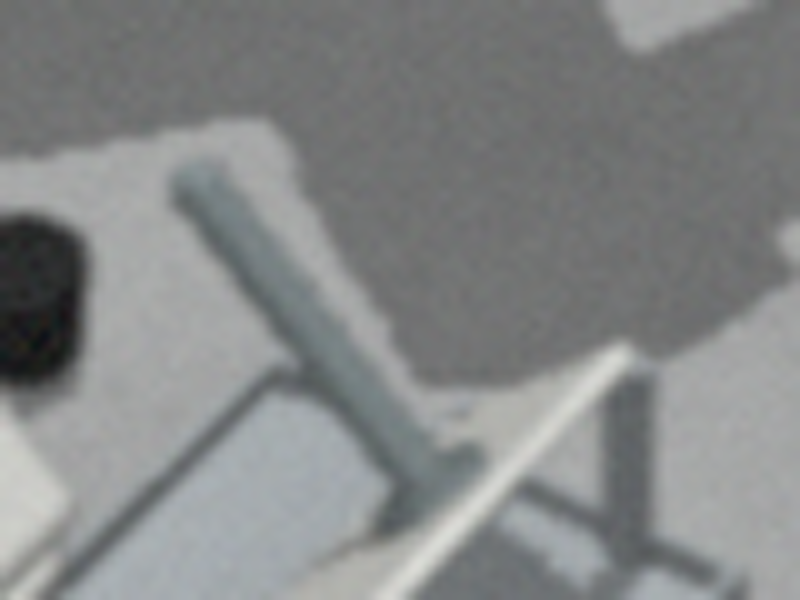

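View pics/s9.png

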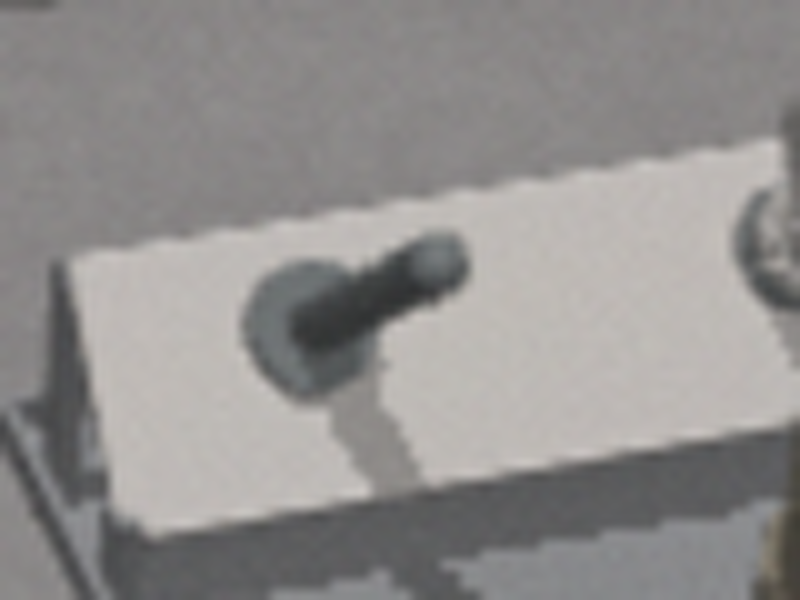

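Run:
```python
from h import *
np.set_printoptions(precision=2,suppress=True)
c=dict(np.load("c9.npz"));s=dict(np.load("s9.npz"))
C=lambda x,y:(x/10+250-.45,y/10+240-.45);S=lambda x,y:(x/10+350-.45,y/10+180-.45)
t,e=tri(s,S(437,264),c,C(203,188));f,e2=tri(s,S(318,326),c,C(420,485))
print(t,e,f,e2,np.linalg.norm(t-f),(t-f)/np.linalg.norm(t-f))
# foot with z fixed 62 from each
print(onz(s,*S(318,326),62),onz(c,*C(420,485),62))
# panel top edge z=80 & pan
print(onz(s,*S(75,262),80),onz(s,*S(780,143),80))
```

```text
[695.98  20.32 125.48] 1.3199424536371016 [695.75  83.2   61.67] 0.11070292981431405 89.58756505083771 [ 0.   -0.7   0.71]
[695.62  82.75  62.  ] [695.96  83.42  62.  ]
[639.5   98.15  80.  ] [818.35 102.72  80.  ]
```

```bash
python3 -m inch '[{"dx":0,"dy":0,"dz":-20,"roll":0.03},{"dx":0,"dy":0,"dz":-30,"roll":0},{"dx":0,"dy":0,"dz":-35,"roll":0},{"dx":0,"dy":0,"dz":-35,"roll":0},{"dx":4,"dy":-15,"dz":-20,"roll":0},{"dx":8,"dy":-29,"dz":0,"roll":0},{"dx":8,"dy":-29,"dz":0,"roll":0},{"dx":8,"dy":-29,"dz":0,"roll":0},{"dx":8,"dy":-29,"dz":0,"roll":0},{"dx":8,"dy":-29,"dz":0,"roll":0},{"dx":8,"dy":-29,"dz":0,"roll":0},{"dx":4,"dy":-12,"dz":0,"roll":0}]'
python3 -m inch '[{"dx":0,"dy":0,"dz":0,"roll":0},{"dx":0,"dy":0,"dz":0,"roll":0}]'
python3 - <<'E'
from h import *
np.set_printoptions(precision=3,suppress=True)
st,w=wcam();print(st["tool_pos"],st["tool_rot"]);cv2.imwrite("pics/w26.png",w["image"][:,:,::-1]);np.savez("w26.npz",**w)
c=camera("scene");np.savez("c10.npz",**c);crop(c,210,180,133,100,6,"c10.png")
s=camera("side");np.savez("s10.npz",**s);crop(s,320,150,133,100,6,"s10.png")
E
```

```text
clock: 29.13
tool_pos: [692.9, -105.8, 222.1]
tool_rot: [-3.139, -0.057, -0.001]
force: [-0.6, -0.9, -1.0]
width: 57.9
clock: 29.3
tool_pos: [692.3, -110.5, 221.9]
tool_rot: [3.14, 0.054, -0.0]
force: [0.2, -0.0, -0.8]
width: 57.8
[ 692.346 -110.525  221.926] [ 3.14   0.054 -0.   ]
```

View pics/w26.png

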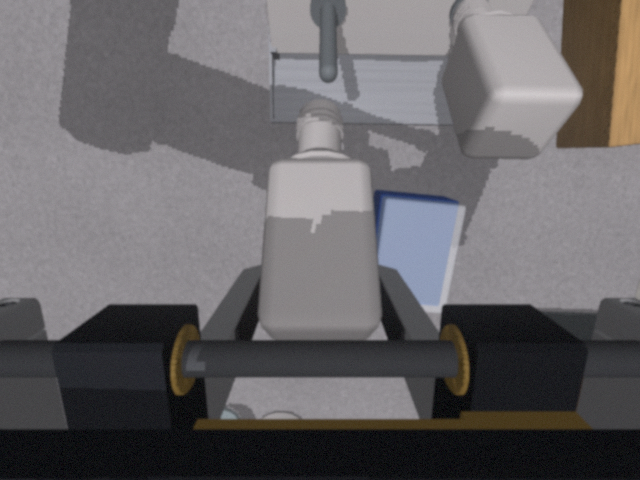

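View pics/c10.png

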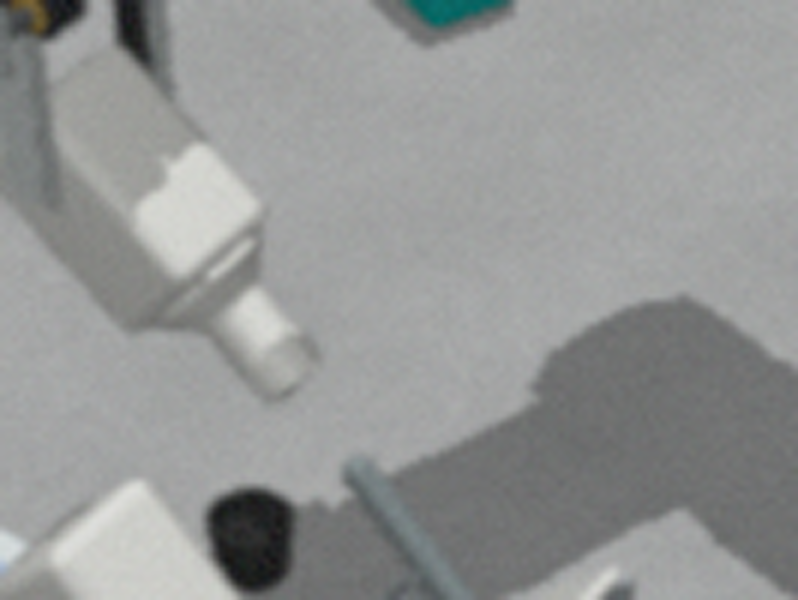

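View pics/s10.png

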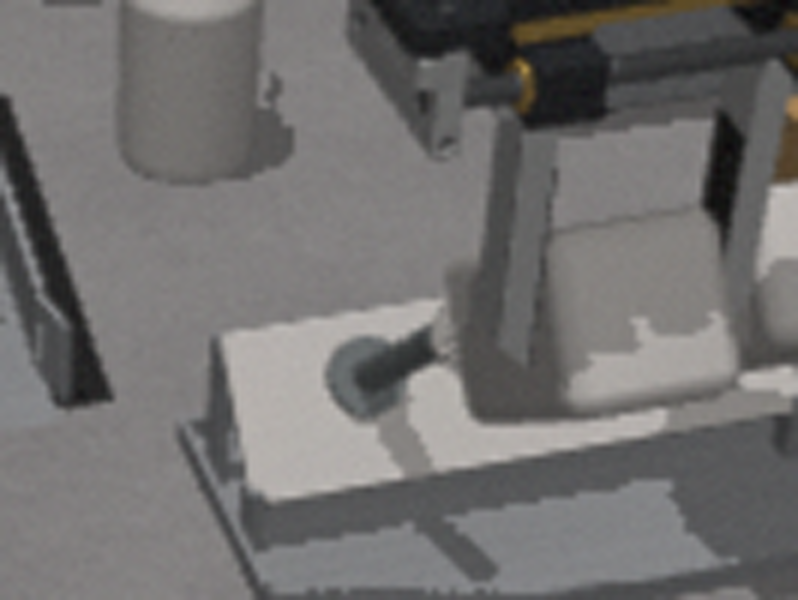

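Run:
```python
from tilt import *
np.set_printoptions(precision=1,suppress=True)
c=dict(np.load("c10.npz"));w=dict(np.load("w26.npz"))
T=np.array([692.3,-110.5,221.9])
for d in (40,42,44,46,48):
    m,a,n=mouth(T+[0,0,18.8],.0345-.015,np.radians(d)); m=m+[1,0,0]
    print(d,m,proj(c,m),proj(w,m+15.5*n),"axis mid body scene",proj(c,m-100*a))
for p in((328,72),(326,12)): print(onz(w,*p,128),onz(w,*p,62))
f=np.array([695.8,83,61.8]);
for yw in (0,.013,.026):
  l=np.array([np.sin(yw)*.707,-.707*np.cos(yw),.707]); print(proj(w,f+l*90),proj(w,f), proj(w,f+l*97))
```

```text
40 [691.5 -15.8 156. ] [258.2 242.1] [322.6  95.2] axis mid body scene [230.8 209.8]
42 [691.5 -18.8 152.7] [257.2 242.7] [322.4 100.3] axis mid body scene [230.6 209.9]
44 [691.6 -21.9 149.6] [256.3 243.2] [322.3 105.5] axis mid body scene [230.3 210. ]
46 [691.6 -25.2 146.6] [255.2 243.7] [322.2 110.6] axis mid body scene [230.1 210.1]
48 [691.7 -28.5 143.6] [254.2 244.2] [322.1 115.7] axis mid body scene [229.9 210.2]
[694.9  16.4 128. ] [695.9  30.2  62. ]
[691.9  55.6 128. ] [692.2  79.   62. ]
[329.3  68.4] [330.2   7.1] [329.3  74.2]
[330.5  68.5] [330.2   7.1] [330.5  74.2]
[331.6  68.5] [330.2   7.1] [331.7  74.2]
```

```bash
python3 -m inch '[{"dx":2.5,"dy":0,"dz":-2,"roll":0},{"dx":3,"dy":0,"dz":-2,"roll":0},{"dx":0,"dy":-7,"dz":7,"roll":0},{"dx":0,"dy":-7,"dz":7,"roll":0},{"dx":0,"dy":-7,"dz":7,"roll":0},{"dx":0,"dy":0,"dz":0,"roll":0},{"dx":0,"dy":0,"dz":0,"roll":0}]'
python3 - <<'E'
from h import *
np.set_printoptions(precision=3,suppress=True)
st,w=wcam();print(st["tool_pos"],st["tool_rot"]);np.savez("w27.npz",**w);crop(w,220,20,200,150,4,"w27.png")
c=camera("scene");np.savez("c11.npz",**c);crop(c,240,220,80,60,10,"c11.png")
E
```

```text
clock: 30.03
tool_pos: [696.5, -87.9, 203.8]
tool_rot: [-3.141, -0.054, 0.003]
force: [-0.7, -0.4, -1.9]
width: 57.9
[696.482 -87.899 203.81 ] [-3.141 -0.054  0.003]
```

View pics/w27.png

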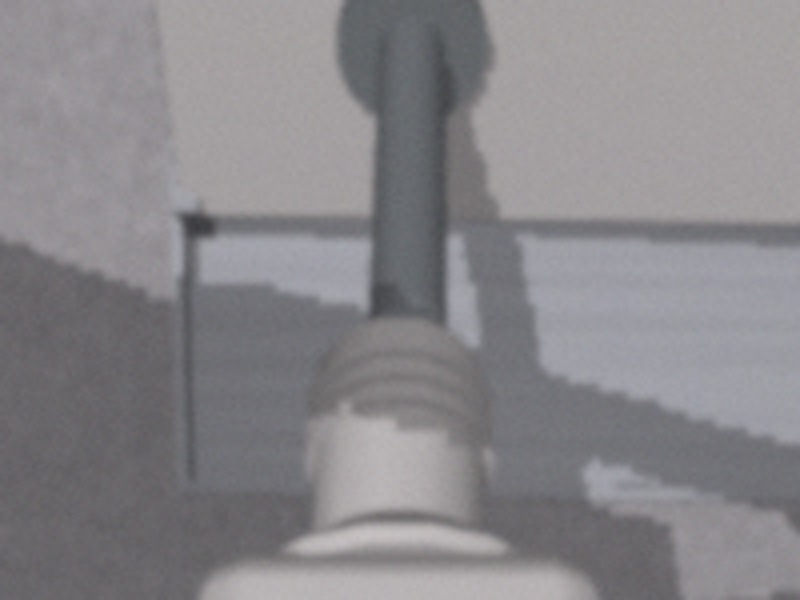

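View pics/c11.png

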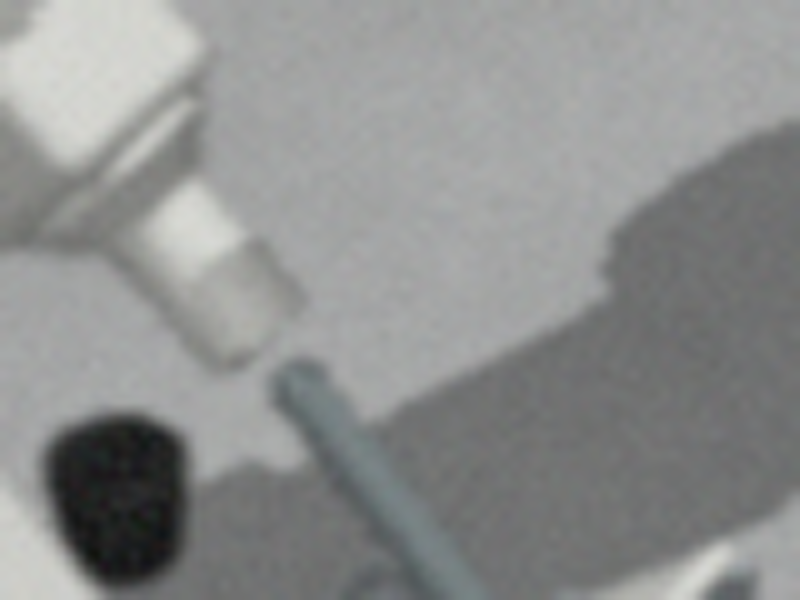

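```bash
python3 -m inch '[{"dx":1.5,"dy":-3,"dz":3,"roll":0},{"dx":0,"dy":-4,"dz":4,"roll":0},{"dx":0,"dy":-4,"dz":4,"roll":0},{"dx":0,"dy":-4,"dz":4,"roll":0},{"dx":0,"dy":-4,"dz":4,"roll":0},{"dx":0,"dy":0,"dz":0,"roll":0}]'
python3 - <<'E'
from h import *
np.set_printoptions(precision=3,suppress=True)
st,w=wcam();print(st["tool_pos"],st["tool_rot"],st["force"]);np.savez("w28.npz",**w);crop(w,220,20,200,150,4,"w28.png")
c=camera("scene");np.savez("c12.npz",**c);crop(c,240,220,80,60,10,"c12.png")
E
```

```text
clock: 30.63
tool_pos: [697.3, -68.6, 184.6]
tool_rot: [-3.14, -0.053, 0.003]
force: [0.2, 0.8, -1.3]
width: 57.9
[697.319 -68.609 184.621] [-3.14  -0.053  0.003] [ 0.209  0.775 -1.308]
```

View pics/w28.png

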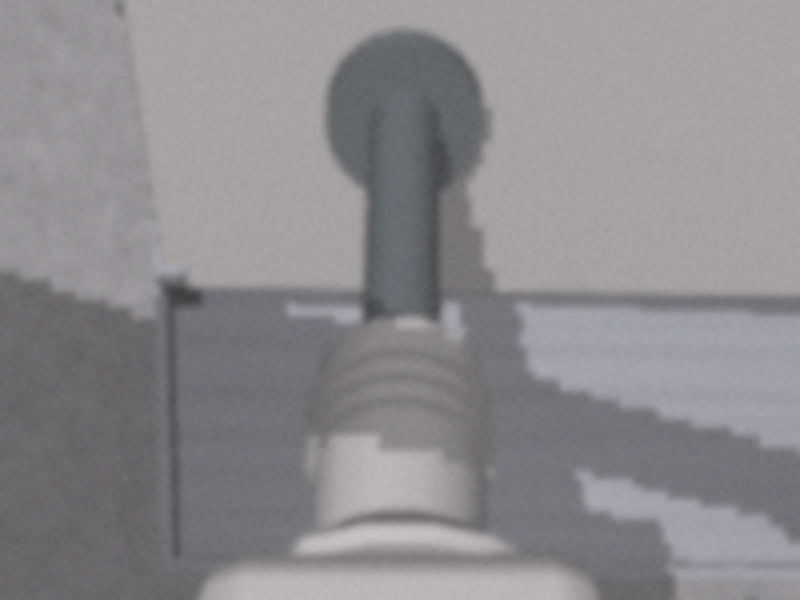

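View pics/c12.png

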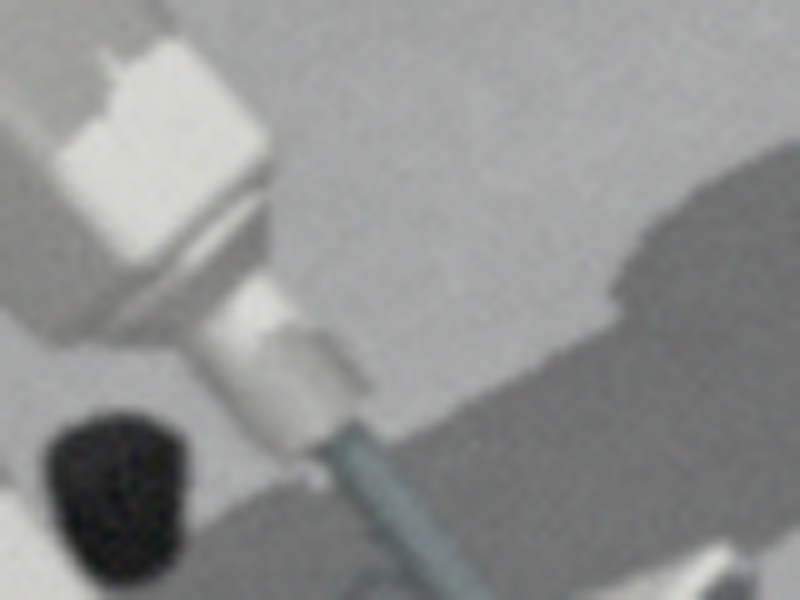

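```bash
python3 -m inch '[{"dx":0.3,"dy":-4,"dz":4,"roll":0},{"dx":0,"dy":-4,"dz":4,"roll":0},{"dx":0,"dy":-4,"dz":4,"roll":0},{"dx":0,"dy":-4,"dz":4,"roll":0},{"dx":0,"dy":0,"dz":0,"roll":0}]'
python3 - <<'E'
from h import *
np.set_printoptions(precision=3,suppress=True)
st,w=wcam();print(st["tool_pos"],st["tool_rot"],st["force"]);np.savez("w29.npz",**w);crop(w,220,20,200,150,4,"w29.png")
c=camera("scene");np.savez("c13.npz",**c);crop(c,240,220,80,60,10,"c13.png")
E
```

```text
clock: 31.15
tool_pos: [697.5, -52.1, 169.2]
tool_rot: [-3.139, -0.053, 0.001]
force: [-0.2, 1.6, -0.2]
width: 58.1
[697.506 -52.096 169.171] [-3.139 -0.053  0.001] [-0.16   1.608 -0.159]
```

View pics/w29.png

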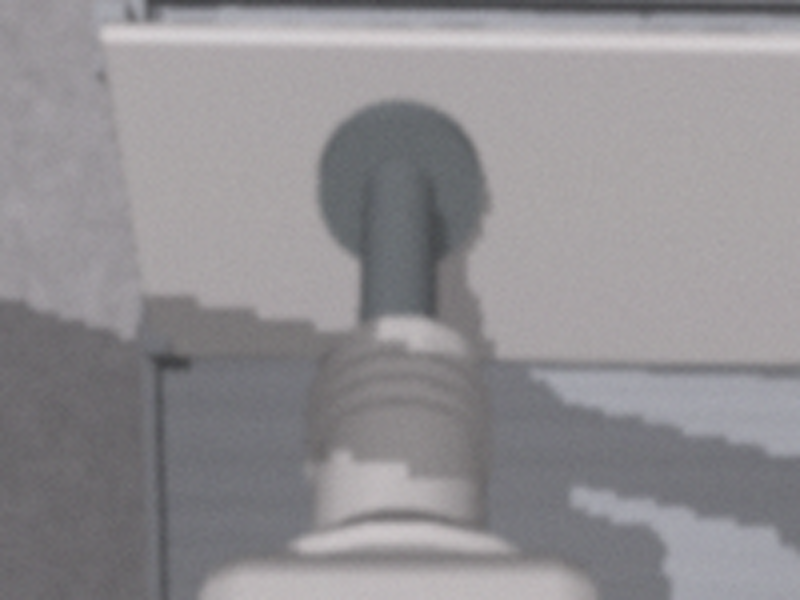

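View pics/c13.png

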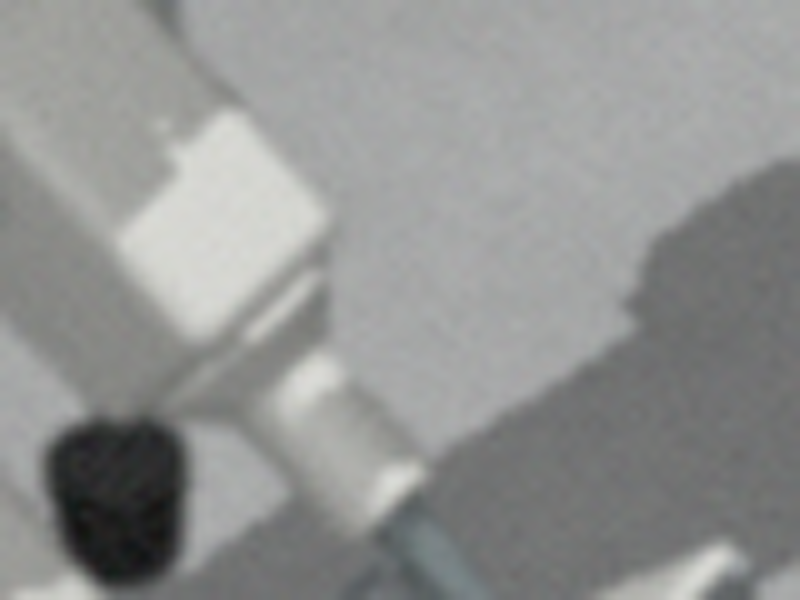

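```bash
python3 -m inch '[{"dx":0,"dy":-4,"dz":4,"roll":0},{"dx":0,"dy":-4,"dz":4,"roll":0},{"dx":0,"dy":-4,"dz":4,"roll":0},{"dx":0,"dy":-4,"dz":4,"roll":0},{"dx":0,"dy":-4,"dz":4,"roll":0},{"dx":0,"dy":-4,"dz":4,"roll":0},{"dx":0,"dy":-4,"dz":4,"roll":0},{"dx":0,"dy":0,"dz":0,"roll":0}]'
python3 - <<'E'
from h import *
np.set_printoptions(precision=3,suppress=True)
st,w=wcam();print(st["tool_pos"],st["tool_rot"],st["force"]);np.savez("w30.npz",**w);crop(w,220,20,200,150,4,"w30.png")
c=camera("scene");np.savez("c14.npz",**c);crop(c,240,220,80,60,10,"c14.png")
E
```

```text
clock: 31.92
tool_pos: [697.2, -24.4, 141.1]
tool_rot: [-3.14, -0.052, -0.001]
force: [1.4, 4.5, -1.8]
width: 57.4
[697.232 -24.384 141.108] [-3.14  -0.052 -0.001] [ 1.358  4.473 -1.812]
```

View pics/w30.png

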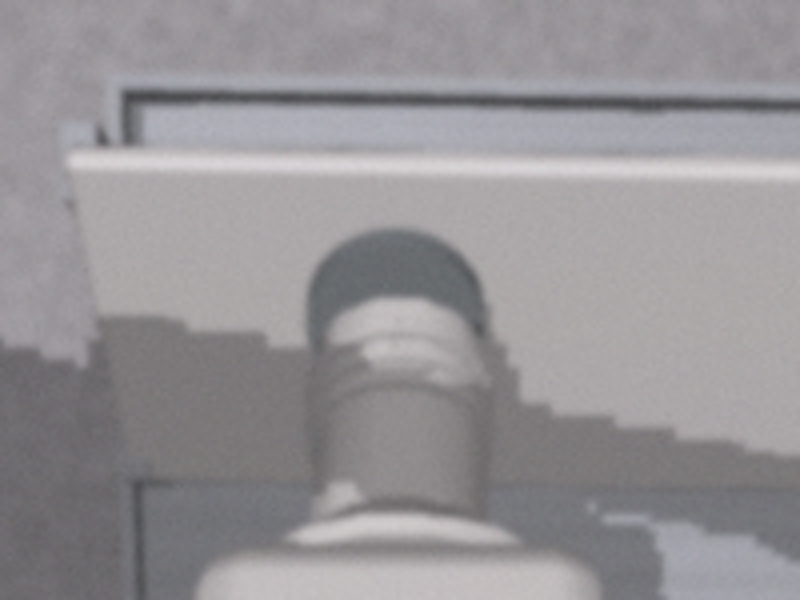

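View pics/c14.png

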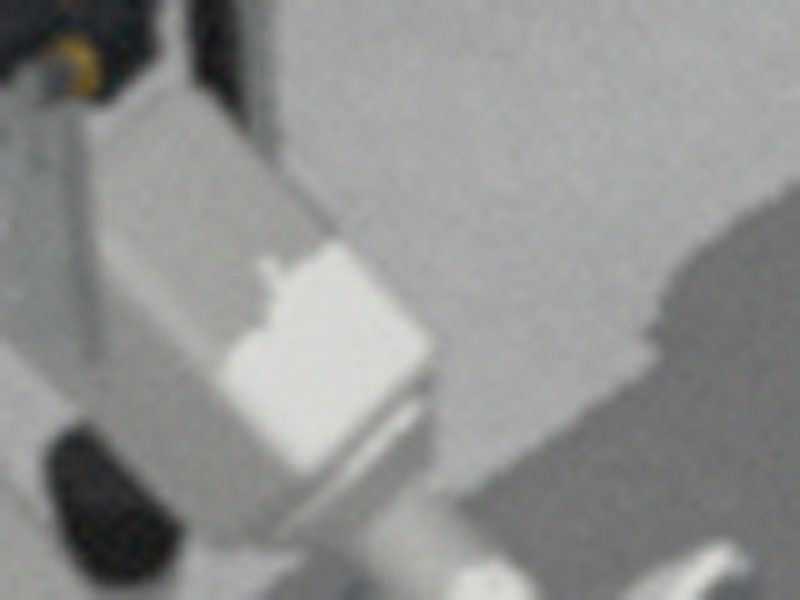

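```bash
python3 -m inch '[{"dx":0,"dy":-4,"dz":3.5,"roll":0},{"dx":0,"dy":-4,"dz":3.5,"roll":0},{"dx":0,"dy":0,"dz":0,"roll":0}]' -0.2 10
python3 - <<'E'
from h import *
np.set_printoptions(precision=3,suppress=True)
st,w=wcam();print(st["tool_pos"],st["tool_rot"],st["force"]);np.savez("w31.npz",**w);crop(w,220,20,200,150,4,"w31.png")
c=camera("scene");np.savez("c15.npz",**c);crop(c,250,240,80,60,10,"c15.png")
E
```

```text
clock: 32.27
tool_pos: [696.9, -18.0, 134.6]
tool_rot: [3.14, 0.052, 0.001]
force: [1.6, 1.3, -1.0]
width: 58.2
[696.851 -18.002 134.587] [3.14  0.052 0.001] [ 1.622  1.298 -0.951]
```

View pics/w31.png

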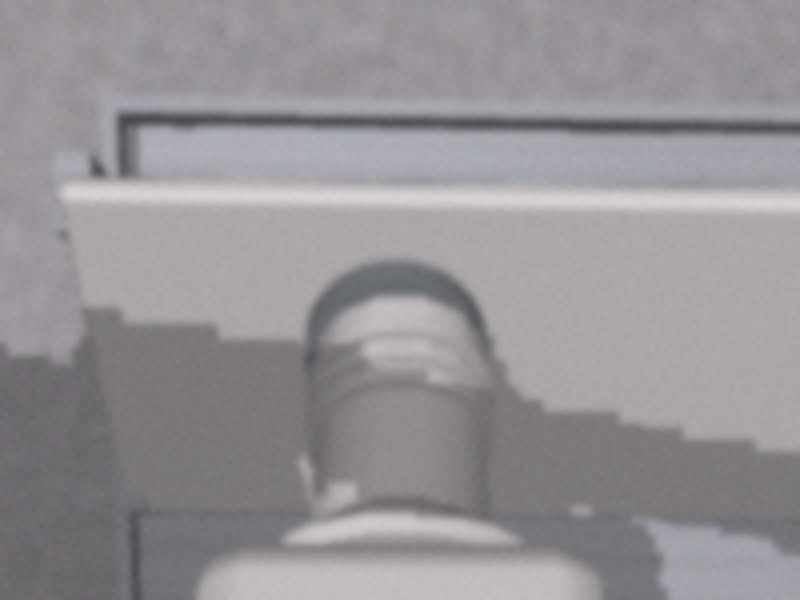

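View pics/c15.png

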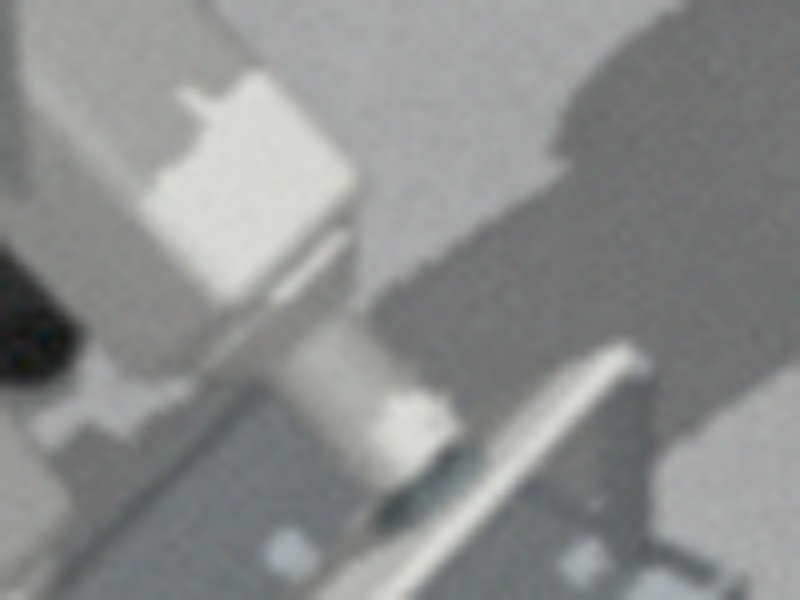

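```bash
python3 -m inch '[{"dx":0,"dy":-3,"dz":3,"roll":0},{"dx":0,"dy":-3,"dz":3,"roll":0},{"dx":0,"dy":0,"dz":0,"roll":0}]' -0.2 15
python3 -m inch '[{"dx":0,"dy":-2.5,"dz":2.5,"roll":0},{"dx":0,"dy":-2,"dz":2,"roll":0},{"dx":0,"dy":0,"dz":0,"roll":0}]'
python3 - <<'E'
from h import *
np.set_printoptions(precision=3,suppress=True)
st,w=wcam();print(st["tool_pos"],st["tool_rot"],st["force"]);np.savez("w32.npz",**w);crop(w,220,20,200,150,4,"w32.png")
c=camera("scene");np.savez("c16.npz",**c);crop(c,250,240,80,60,10,"c16.png")
E
```

```text
clock: 32.62
tool_pos: [697.2, -15.2, 131.3]
tool_rot: [3.135, 0.053, 0.004]
force: [-0.6, -4.6, 9.2]
width: 58.0
clock: 32.87
tool_pos: [697.3, -12.5, 128.7]
tool_rot: [3.132, 0.053, 0.007]
force: [-3.1, -8.3, 14.6]
width: 57.8
[697.269 -12.454 128.688] [3.132 0.053 0.007] [-3.065 -8.272 14.607]
```

View pics/w32.png

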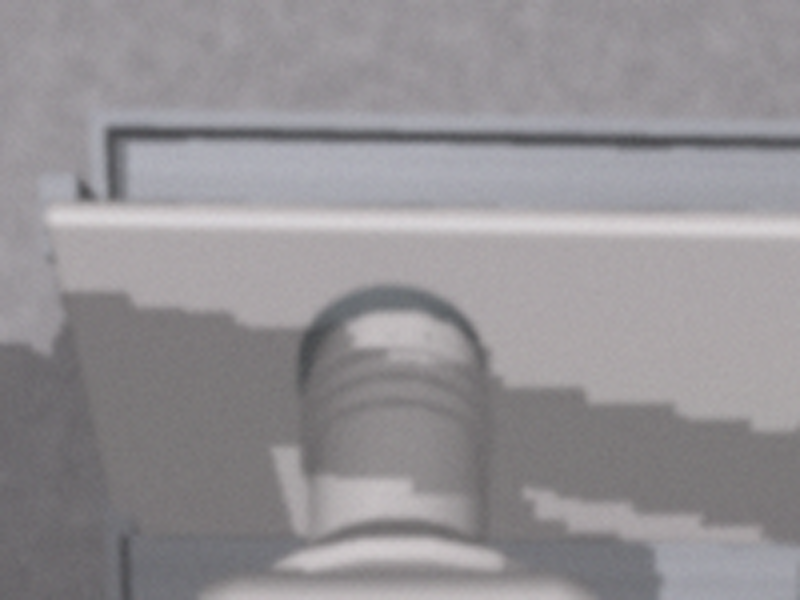

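View pics/c16.png

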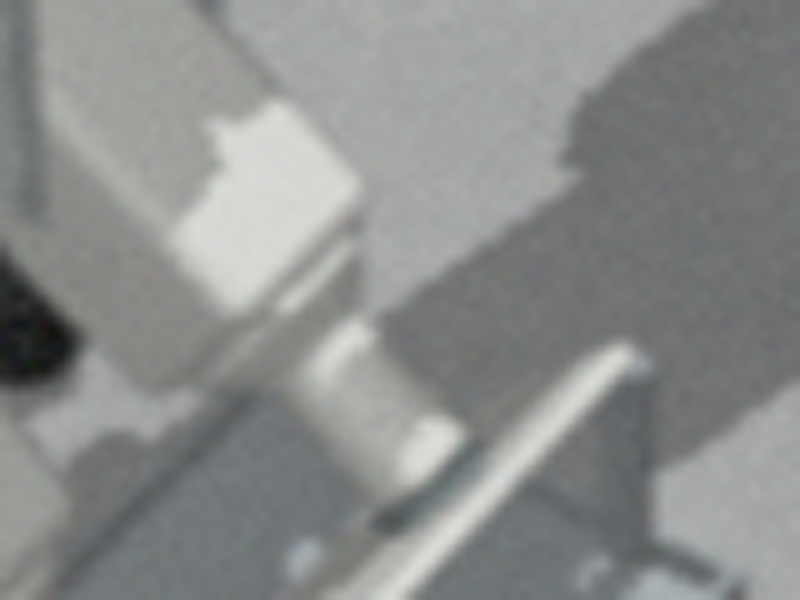

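```bash
python3 -m inch '[{"dx":0,"dy":0,"dz":0,"roll":0},{"dx":0,"dy":0,"dz":0,"roll":0},{"dx":0,"dy":0,"dz":0,"roll":0},{"dx":0,"dy":0,"dz":0,"roll":0},{"dx":0,"dy":0,"dz":0,"roll":0}]' 0.6
python3 - <<'E'
from h import *
np.set_printoptions(precision=3,suppress=True)
st,w=wcam();print(st["tool_pos"],st["tool_rot"],st["force"]);cv2.imwrite("pics/w33.png",w["image"][:,:,::-1])
c=camera("scene");np.savez("c17.npz",**c);crop(c,210,200,133,100,6,"c17.png")
E
```

```text
clock: 33.38
tool_pos: [695.8, -7.2, 123.5]
tool_rot: [-3.141, -0.052, 0.003]
force: [0.8, 0.6, 0.3]
width: 75.2
[695.774  -7.18  123.506] [-3.141 -0.052  0.003] [0.784 0.571 0.253]
```

View pics/w33.png

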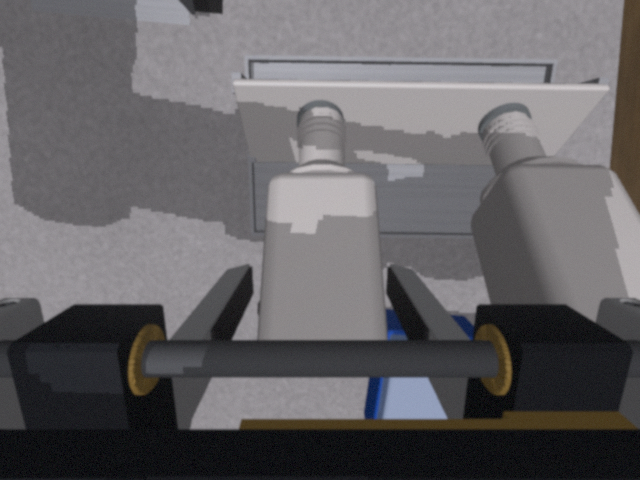

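View pics/c17.png

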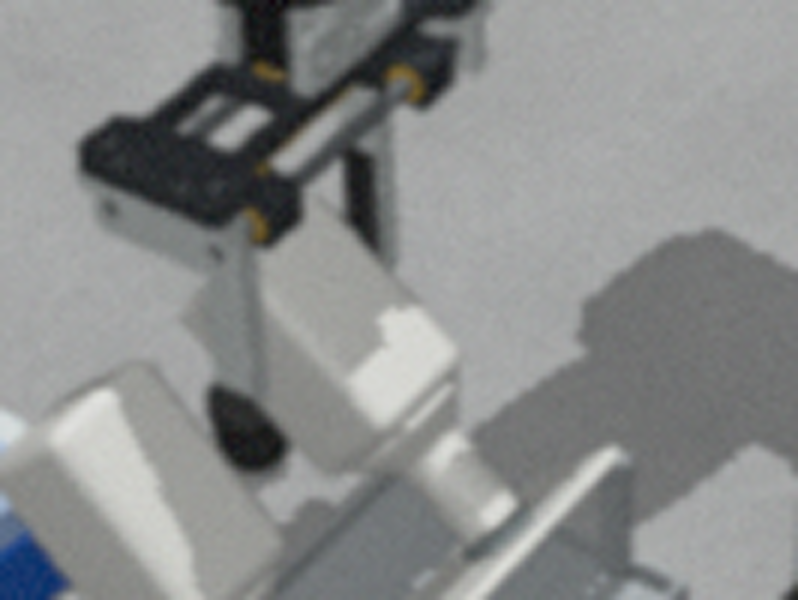

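```bash
python3 -m inch '[{"dx":0,"dy":0,"dz":-15,"roll":0},{"dx":0,"dy":0,"dz":-30,"roll":0},{"dx":0,"dy":0,"dz":-40,"roll":0},{"dx":0,"dy":0,"dz":-40,"roll":0},{"dx":0,"dy":15,"dz":-20,"roll":0},{"dx":-20,"dy":25,"dz":0,"roll":0},{"dx":-20,"dy":25,"dz":0,"roll":0},{"dx":-20,"dy":20,"dz":0,"roll":0},{"dx":0,"dy":0,"dz":0,"roll":0}]'
python3 - <<'E'
from h import *
st,w=wcam();print(st["tool_pos"],st["force"]);cv2.imwrite("pics/w34.png",w["image"][:,:,::-1])
c=camera("scene");np.savez("c18.npz",**c);crop(c,210,210,133,100,6,"c18.png")
s=camera("side");np.savez("s18.npz",**s);crop(s,330,130,160,120,5,"s18.png")
E
```

```text
clock: 34.23
tool_pos: [635.9, -97.9, 270.1]
tool_rot: [3.139, 0.046, -0.004]
force: [-0.7, -0.5, -0.3]
width: 74.8
[635.91765283 -97.93958302 270.06091438] [-0.69241305 -0.47980593 -0.30181616]
```

View pics/c18.png

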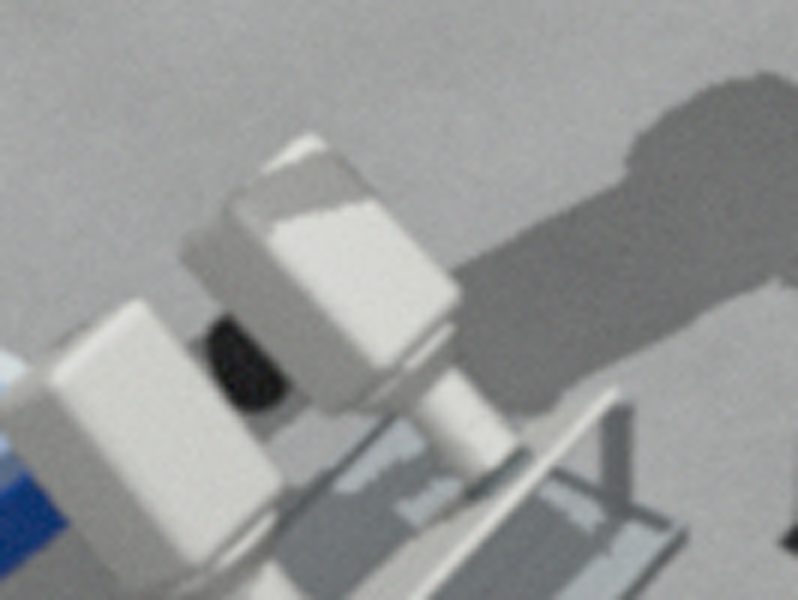

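View pics/w34.png

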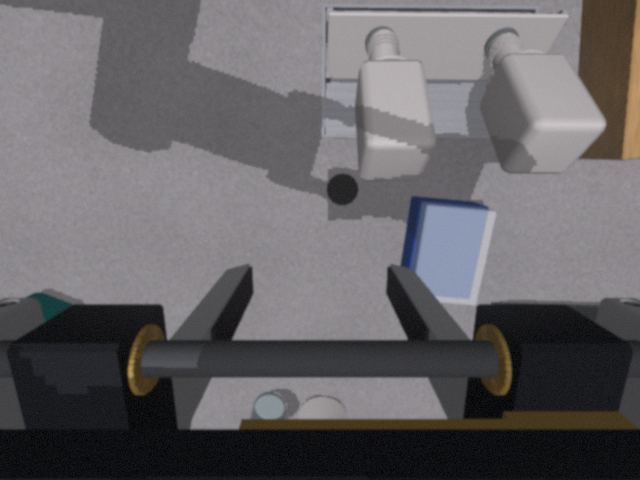

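View pics/s18.png

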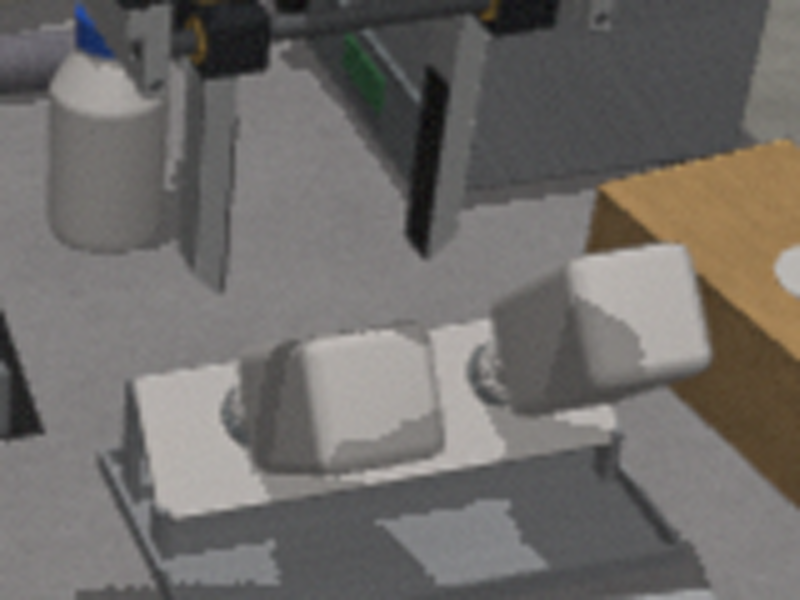

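Run:
```python
from h import *
c=dict(np.load("c18.npz"));crop(c,235,255,80,60,10,"c19.png")
np.set_printoptions(precision=1,suppress=True)
f=np.array([695.8,83,61.8]);
for d in(45,40,35):
  a=np.array([0,-np.cos(np.radians(d)),np.sin(np.radians(d))]);n=np.array([0,-a[2],a[1]])*-1
  print(d,[(proj(c,f+a*s)-[235,255])*10 for s in(0,150)])
```

```text
45 [array([564.5, 330. ]), array([ 193.3, -168.6])]
40 [array([564.5, 330. ]), array([ 166.6, -151. ])]
35 [array([564.5, 330. ]), array([ 143.3, -130. ])]
```

View pics/c19.png

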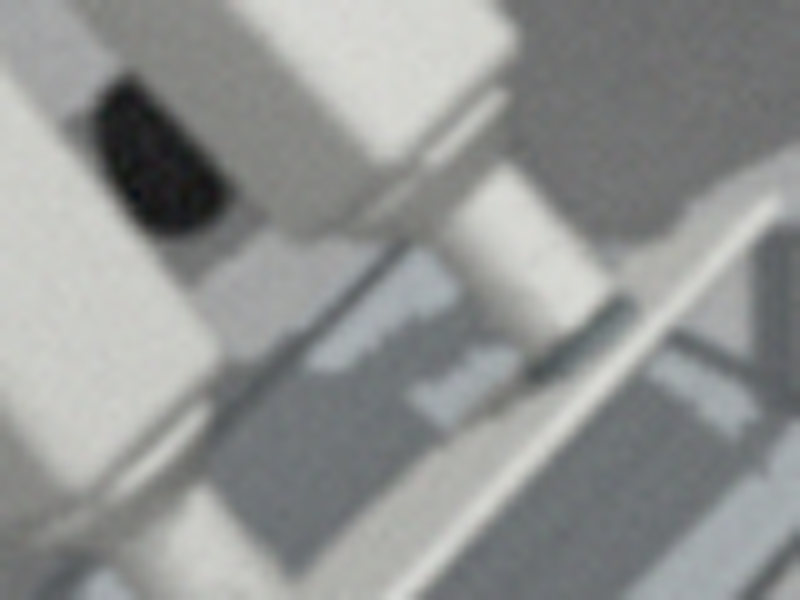

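Run:
```python
from h import *
np.set_printoptions(precision=1,suppress=True)
c=dict(np.load("c18.npz"));s=dict(np.load("s18.npz"))
C=lambda x,y:(x/6+210-.4,y/6+210-.4);S=lambda x,y:(x/5+330-.4,y/5+130-.4)
A=tri(s,S(303,343),c,C(320,133));B=tri(s,S(430,328),c,C(233,205));print(A,B)
m=(A[0]+B[0])/2;f=np.array([695.8,83,61.8]);v=m-f
print(m,np.linalg.norm(v),"elev",np.degrees(np.arctan2(v[2],np.hypot(v[0],v[1])))-np.degrees(np.arctan2(29,150)))
```

```text
(array([672.2, -15.4, 175. ]), np.float64(0.20321814380134545)) (array([726.4, -16.7, 174.4]), np.float64(1.9196492068794568))
[699.3 -16.  174.7] 150.24605430282037 elev 37.78987272346566
```

Run:
```python
from h import *
c=camera("scene");cv2.imwrite("pics/final.png",c["image"][:,:,::-1])
```

```text
(no output)
```

View pics/final.png

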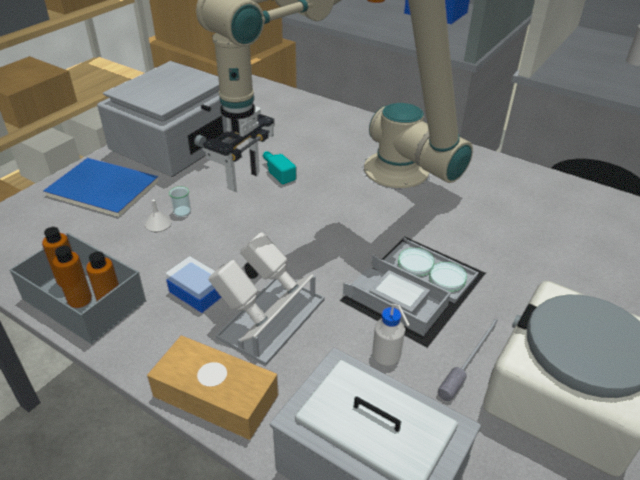

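The full scene shows both dishes in the shallow tray at (415,262) and (448,276), the box in the deep tray at (400,290), and the bottle on the free peg at (270,262). The beaker, funnel, wash bottle, teal bottle and the rest are where they were.

```bash
python3 -c "
from station import *
print(job_done(), state()['clock'])"
```

```text
the job is handed in; nothing more can be done
the job is handed in; nothing more can be done
```

The job is done and handed in at about 34 s of the 72 s allowed. I pushed both dishes into the shallow tray, then the steel box into the deep one. Last, I let the bottle swing neck-down in a light grip, slid it onto the free peg and let go.

**What the last checks showed:**
- **Dishes:** both lie level in line in the shallow tray. I estimate the rear one's trailing edge is 6–10 mm past the lip, on the flat floor.
- **Box:** it sits lengthwise on the flat floor of the deep tray, about 30 mm past the lip.
- **Bottle:** the wrist force rose to about 17 N when the mouth met the collar. After release it sagged about 7° and stayed. Measured from two cameras, its rear edge is 150 mm from the peg's foot. A seated bottle would give 153 mm before allowing for its rounded edges.
- **Rest of the bench:** the other items look unmoved, and the robot is clear of everything.

**What went wrong or disagreed:**
- **Box:** on the first push it slipped past one finger and turned, so I backed off, realigned it and pushed again.
- **Camera readings:** the scene and side cameras differed by about 10 mm for things near the robot's right (y around -200 to -300). I used close wrist views there instead.
- **Bottle mouth:** it rests slightly tilted against the collar because of the sag.

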